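Ready the hammer's roller feed stand and empty the blank hopper

ROBOT

A 6-joint arm with a two-finger parallel gripper is mounted at the origin on the work surface. World frame = base frame: x ahead of the robot, y to its left, z up, the work surface at z = 0. Lengths are in m, angles in rad, forces in N, time in s.
With the tool pointing down it reaches from about 0.275 to 0.825 m from the base axis. Payload 4.9 kg.
Tool frame: the origin (TCP) lies at the very end of the fingers, on their centre line; the grasp point (between the pads) lies 19 mm behind it; z points along the fingers, y is the direction in which the jaws open and shut (so a half turn about z gives the same grasp; the last joint's range is limited). The gripper opens to 85 mm and grips with 20 to 120 N. Pads are 22 mm wide; open, the fingers measure 114 mm over their backs; the gripper's body (76 mm by 85 mm) begins 54 mm behind the grasp point. The pads swing forward as they close: fully open they stand 13 mm farther back than shut.
Start: joints at [1.019, 0.326, -0.193, 1.052, 0, 1.437], TCP at [0.223, 0.503, 0.198] pointing down, gripper open.
Joint ranges: [-2.65, 2.65], [-0.97, 1.79], [-1.3, 1.35], [-1.93, 2.1], [-1.47, 1.37], [-3.14, 3.14]. Speed limits (rad/s): [2.57, 2.57, 3.14, 3.14, 3.14, 3.14].

INTERFACE

Orientations are given as [roll, pitch, yaw] about the fixed x, y, z axes, in that order (R = Rz(yaw) Ry(pitch) Rx(roll)).
In Python, from bench import robot, viewer, close_job gives the robot as it stands.
- The arm moves only by the tool apply_moves, never from a script. Its argument "steps" is one flat list of numbers, 6 for each row, row after row: the shift along the tool's x, y, z in mm, then the turn, a rotation vector about the tool's x, y, z in degrees. A call has 1 to 12 rows; each row is the pose to reach, as a shift and turn from the pose commanded when the call began, along the tool's axes at that moment; what a row does not reach only later rows make up. A row lasts 1/12 s, in which the tool goes at most 41.7 mm and 7.16 degrees, less where a joint would pass 70% of its speed; a pose out of reach is approached as far as the arm can. A call with a gripper value outside its range is refused whole. "hand" is the opening, from -1 (shut) to 1 (fully open), set as the call begins (left out, the last holds). The fingers move at their own pace and stop on an object; "squeeze" is the grip in N (left out, the last holds). Time passes only in rows, so rows that repeat a pose let the fingers close. It gives the time, the measured TCP pose, the force and the opening at its end, in the units of the state.
- robot.get_state(): the state, without advancing time (a new reading comes with each control period).
- viewer.get_image(name): name is "scene" or "top" or "wrist"; returns a dict with "frame" (400x640x3 uint8, red, green, blue), "z_map" (400x640 float32, m along the optical axis (not along the pixel's ray), 0 where there is no reading), "fx", "fy", "cx", "cy" (pixels), "dist_coeffs" ([k1, k2, p1, p2, k3] as OpenCV has them; the pictures are not rectified), "R" (3x3) and "t" (3): a world point X has camera coordinates R X + t. Camera axes: x right, y down, z forward; pixel columns grow to the right and rows downward; lengths in m; the calibration is good to about 2 mm. A picture is of the moment at which its call begins.
- close_job(): hands the job in, once; it reports no verdict.
Trained networks look in a picture, given as the dict that the camera call returned (one of the last four; its "shot" number tells which), for a name from the list of things; names that differ only in an ending like _2 or _b are one class to them, and where a whole thing is asked for, a point or a joint stands for the part that bears it (a point fixed in the world has none). Each returns a list of dicts, best first, with "confidence" (0 to 1); they miss things now and then, are a little off and sometimes report something else, mostly with a low value. They report only what shows in the picture. A call takes as long as a camera call. They do not tell look-alikes from the thing itself.
- viewer.masks_of(picture, thing): "pixels" (400x640 bool, what is visible of it) and "location" ([column, row] as shares, 0 to 1, of the picture: columns of its width, rows of its height, amid what is visible of it).
- viewer.tip_of(picture, thing): "location" ([column, row] as shares, 0 to 1, of the picture: columns of its width, rows of its height: a listed point, or the origin of a listed thing).
The state is a dict: "clock": time; "qpos": joint angles; "joint_vel": joint speeds; "joint_torque": joint torques, N m; "ee_pos": TCP position; "ee_rot": TCP orientation; "wrist_force": force on the tool from outside, world axes, zero at the start; "moment": the same for the moment, N m; "finger_gap": finger opening in m.
Only numpy, scipy, OpenCV 4.12 (cv2) and the standard library are available. Lean on these libraries where they do the work, as an engineer would, in place of code of your own. Each camera call takes 0.05 s, during which the arm holds its last target.

TASK

Make the power hammer's feed ready: fit every loose roller on the bench into a bay of its own in the feed stand, one end pushing back the sprung plate and the other tipped down behind the fixed lip, so that it lies flat and fully home. Also draw the hopper's bolt, swing its trap-door bottom open by the crossbar so that all the blanks drop into the tray below, then swing the trap fully shut and throw the bolt home again. The two jobs may be done in either order; leave the spanner, tongs, grease can, disc and offcut on the bench where they are.

Things in the scene. Friction and masses are not known exactly. Their poses are not given: they have to be found in the camera images.
- roller1_mid (a point): Feed roller, one of two or three alike: a steel tube 32 mm dia (106 mm long) with a square black bearing block, 40x40 mm and 18 mm thick, fixed on each end; 140 mm long over all, 0.35 kg, all one rigid piece, both ends alike. Point: its centre, half-way up (20 mm above what it lies on). x: along its length.
- roller2_mid (a point): Feed roller, one of two or three alike: a steel tube 32 mm dia (106 mm long) with a square black bearing block, 40x40 mm and 18 mm thick, fixed on each end; 140 mm long over all, 0.35 kg, all one rigid piece, both ends alike. Point: its centre, half-way up (20 mm above what it lies on). x: along its length.
- roller3_mid (a point): Feed roller, one of two or three alike: a steel tube 32 mm dia (106 mm long) with a square black bearing block, 40x40 mm and 18 mm thick, fixed on each end; 140 mm long over all, 0.35 kg, all one rigid piece, both ends alike. Point: its centre, half-way up (20 mm above what it lies on). x: along its length.
- bay0 (a point): One of 3 like bays of the feed stand (95 mm apart along y). Point: where a fitted roller's centre lies, 60 mm above the bench. x: along the bay, from sprung to fixed end; y: across; z: up. Offsets in mm from this point, for every bay: pedestal floors at z=-20, x=-116 to -41 and 42 to 85; between them it is open down to the base plate at z=-52. Fixed lip: inner face x=70, to x=85, top z=0.
- bay1 (a point): As bay0. Sprung brass contact plate at the -x end: free face at x=-62 mm, top at z=12 mm, 38 mm wide; pushed in along -x by the roller's end, stop at 20 mm in; 3 N free, 5 N at 8 mm, 8 N at 20 mm. The free gap from plate to lip (132 mm) is 8 mm shorter than a roller; a fitted roller lies flat on both floors, against the lip, with the plate 8 mm in.
- bay2 (a point): As bay0. Side guides at both ends of each bay: tops at z=-2 mm, 46 mm apart inside (3 mm of play each side), x=-90 to -44 mm and 42 to 70 mm. Spring housing behind the plate: x=-116 to -100 mm, top z=14 mm.
- trap (a joint): Hopper's trap-door bottom, hinged along the hopper's front (robot) side: 0 shut, 1.2 rad fully open (stop). Stiff hinge, stays where left; about 10 N at the crossbar moves it empty. The door (6 mm plate, 138 mm from hinge to free edge, 118 mm wide) swings down under the hopper as the crossbar in front swings up.
- trap_bar (a point): Middle of the trap's crossbar handle: round steel bar 12 mm dia, along y, 115 mm from the hinge, on two arms fixed to the door, 50 mm either side of this point (92 mm free between). About 139 mm above the bench when shut, 269 mm fully open; moves on an arc about the hinge. On the -y side it sticks out to 91 mm, where the bolt covers its end. Axes turn with the trap.
- trap_hinge (a point): On the trap's hinge line, above the middle of the door's front edge, 205 mm above the bench. Fixed to the hopper; x: to the hopper's back, y: along the hinge, z: up. Shut, the crossbar lies 94 mm towards -x and 66 mm below it; opening turns the door about +y.
- bolt (a joint): Slide bolt that locks the trap's crossbar: 0 thrown (its 16 mm wide tongue reaches 14 mm over the top of the crossbar's end and blocks it from rising), 0.040 m fully drawn (clear). Slides along -y of the hopper to draw, +y to throw; stays where left; about 2 N.
- bolt_knob (a point): On the axis of the bolt's upright round black knob (18 mm dia, from 33 mm below this point to 22 mm above). The point is 193 mm above the bench; it moves with the bolt. y: along the bolt's travel (towards -y draws it).
- blank1_mid (a point): Centre of a forged steel blank 70x22x22 mm, 0.26 kg; two or three of them lie in the hopper on its trap door.
- blank2_mid (a point): Centre of a forged steel blank 70x22x22 mm, 0.26 kg; two or three of them lie in the hopper on its trap door.
- blank3_mid (a point): Centre of a forged steel blank 70x22x22 mm, 0.26 kg; two or three of them lie in the hopper on its trap door.
- tray_mid (a point): Centre of the floor of the steel tray that is fixed under the hopper, 235 mm (x) by 140 mm (y) inside, walls 40 to 55 mm high. The hopper is an open-topped box 130x120 mm inside, rim 290 mm above the bench, on four posts; its middle is 58 mm towards -x of this point.
- wrench: Bystander: open-ended spanner. Leave alone.
- grease: Bystander: grey grease can, 66 mm dia, 90 mm high. Leave alone.
- offcut: Bystander: steel offcut 60x45x30 mm. Leave alone.
- disc: Bystander: round steel disc, 70 mm dia, 25 mm thick. Leave alone.
- tongs: Bystander: smith's tongs, 260 mm long. Leave alone.
Not all that is in view belongs to the job. Leave any turquoise look-alike of the part that bears roller1_mid alone.

How it is judged:
By the outcome, as a careful person would: the job done as asked, in the order asked, and still so for the second after the job is handed in, with the robot touching nothing.
Of roller1, roller2, roller3 only 2 to 3 are there at a start; the rules pass over those that are not, and their reading is None.
Of blank1, blank2, blank3 only 2 to 3 are there at a start; the rules pass over those that are not, and their reading is None.
At some moment in a run one of roller1, roller2, roller3 may be knocked a few centimetres aside while the robot is not near it.
Once in a run the grip may slacken for a moment while it holds something.
It also fails if it takes over 210 s, if anything falls off the work surface, if the arm or the gripper's body presses on something with over 40 N, if the wrist force passes 120 N, or if a joint passes its speed limit or range.

## Working session

There is one attempt and no reset: what is moved stays moved. The work goes in short steps, Python scripts to look and compute and a tool call to move; the robot and the scene stay as the last step left them, time stands still between calls to the robot, and variables do not carry over. Pictures are saved under pics/ and viewed, and the job is handed in when it is done.

Besides the shell and the picture viewer there is one more tool, called after "Emit:" by a JSON object that holds its "name" and its "arguments", one argument or row to a line. apply_moves: Moves the arm, as the interface text tells. Its arguments: {"type":"object","properties":{"steps":{"type":"array","items":{"type":"number"}},"hand":{"type":"number"},"squeeze":{"type":"number"}},"required":["steps"]}

```bash
ls -la; mkdir -p pics; cat > h.py <<'E'
import numpy as np, cv2, json
from bench import robot, viewer, close_job
from scipy.spatial.transform import Rotation as Ro
def save(p,name): cv2.imwrite('pics/'+name+'.png',p['frame'][:,:,::-1])
def world(p,u,v,z=None,zw=None):
    """pixel->world with depth z (along axis) or plane zw"""
    K=np.array([[p['fx'],0,p['cx']],[0,p['fy'],p['cy']],[0,0,1]],float)
    n=cv2.undistortPoints(np.array([[[u,v]]],float),K,np.array(p['dist_coeffs'],float))[0,0]
    R=np.array(p['R']);t=np.array(p['t'])
    d=R.T@np.array([n[0],n[1],1.]);c=-R.T@t
    if zw is not None: return c+d*(zw-c[2])/d[2]
    return c+d*z
def cloud(p):
    K=np.array([[p['fx'],0,p['cx']],[0,p['fy'],p['cy']],[0,0,1]],float)
    uu,vv=np.meshgrid(np.arange(640.),np.arange(400.))
    n=cv2.undistortPoints(np.stack([uu,vv],-1).reshape(-1,1,2),K,np.array(p['dist_coeffs'],float)).reshape(400,640,2)
    z=p['z_map'][...,None]
    P=np.concatenate([n*z,z],-1)
    W=(P-np.array(p['t']))@np.array(p['R'])
    W[p['z_map']<=0]=np.nan
    return W
def proj(p,X):
    K=np.array([[p['fx'],0,p['cx']],[0,p['fy'],p['cy']],[0,0,1]],float)
    r,_=cv2.Rodrigues(np.array(p['R'],float))
    return cv2.projectPoints(np.array(X,float).reshape(-1,1,3),r,np.array(p['t'],float),K,np.array(p['dist_coeffs'],float))[0].reshape(-1,2)
def st():
    s=robot.get_state()
    print({k:np.round(v,4).tolist() for k,v in s.items()})
    return s
E
python3 - <<'E'
from h import *
st()
for n in ['scene','top','wrist']:
    p=viewer.get_image(n); save(p,n+'0'); print(n,np.round(p['R'],3).tolist(),np.round(p['t'],3),p['fx'],p['shot'])
E
```

```text
total 12
drwxr-xr-x  3 agent agent 4096 Dec  7 02:33 .
drwxr-xr-x 23 root  root  4096 Dec  7 02:33 ..
drwxr-xr-x  2 agent agent 4096 Dec  7 02:33 pics
{'clock': 0.0, 'qpos': [1.0188, 0.3269, -0.1936, 1.052, -0.0, 1.4366], 'joint_vel': [-0.0006, -0.0004, 0.0007, 0.0002, -0.0014, 0.0002], 'joint_torque': [0.0003, -44.3404, 26.2438, 0.0155, -0.0002, 0.0], 'ee_pos': [0.2228, 0.5022, 0.1972], 'ee_rot': [-3.1399, -0.0002, 2.7238], 'wrist_force': [-0.4001, 0.3122, 0.1447], 'moment': [0.0969, 0.0023, -0.0142], 'finger_gap': 0.0851}
scene [[0.751, 0.66, 0.007], [0.524, -0.59, -0.614], [-0.401, 0.465, -0.789]] [-0.393 -0.181  1.678] 463.35874993277906 1
top [[-0.004, -1.0, -0.015], [-0.997, 0.005, -0.071], [0.071, 0.015, -0.997]] [1.000e-03 5.370e-01 1.197e+00] 408.5406167854637 2
wrist [[0.406, 0.914, -0.001], [0.865, -0.384, 0.322], [0.294, -0.132, -0.947]] [-0.548 -0.042  0.38 ] 344.80284115999774 3
```

View pics/scene0.png

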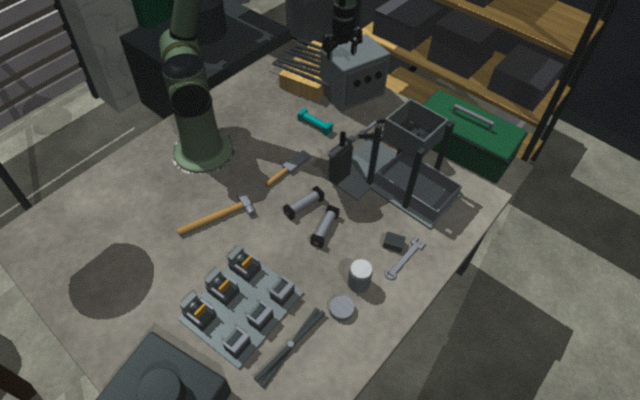

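View pics/top0.png

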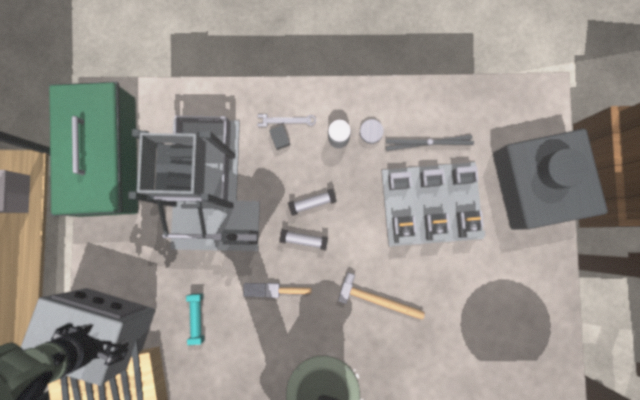

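View pics/wrist0.png

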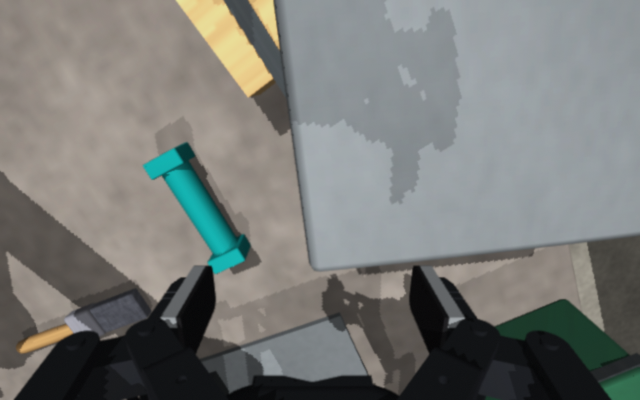

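The top view shows two rollers, at (313,200) and (304,238). The stand is at (435,205) with its sprung ends toward the robot, the hopper is at (180,170), and the turquoise look-alike is at (195,320).

```bash
python3 - <<'E'
from h import *
ps={n:viewer.get_image(n) for n in ['top','scene']}
names=['roller1_mid','bay0','bay1','bay2','trap_bar','trap_hinge','bolt_knob','blank1_mid','tray_mid']
hz={'roller1_mid':.02,'bay0':.06,'bay1':.06,'bay2':.06,'trap_bar':.139,'trap_hinge':.205,'bolt_knob':.193,'blank1_mid':.2,'tray_mid':.005}
for n,p in ps.items():
    C=cloud(p)
    for t in names:
        for d in viewer.tip_of(p,t)[:4]:
            u,v=d['location'][0]*640,d['location'][1]*400
            print(n,t,round(d['confidence'],2),(round(u,1),round(v,1)),np.round(world(p,u,v,zw=hz[t]),4), np.round(C[int(v),int(u)],3))
np.savez('top0.npz',C=cloud(ps['top']),f=ps['top']['frame'])
np.savez('scene0.npz',C=cloud(ps['scene']),f=ps['scene']['frame'])
E
```

```text
top roller1_mid 0.82 (196.7, 321.7) [0.2079 0.3669 0.02  ] [0.212 0.365 0.031]
top roller1_mid 0.72 (313.3, 203.8) [0.5507 0.0263 0.02  ] [0.551 0.026 0.039]
top roller1_mid 0.31 (189.1, 239.2) [0.4475 0.3943 0.02  ] [0.448 0.399 0.008]
top bay0 0.91 (434.0, 197.0) [ 0.5649 -0.3209  0.06  ] [ 0.57  -0.332  0.008]
top bay0 0.73 (468.3, 197.0) [ 0.5643 -0.4179  0.06  ] [ 0.569 -0.434  0.009]
top bay0 0.6 (403.6, 199.7) [ 0.5578 -0.2343  0.06  ] [ 0.564 -0.242  0.011]
top bay1 0.91 (434.0, 197.0) [ 0.5649 -0.3209  0.06  ] [ 0.57  -0.332  0.008]
top bay1 0.73 (468.3, 197.0) [ 0.5643 -0.4179  0.06  ] [ 0.569 -0.434  0.009]
top bay1 0.6 (403.6, 199.7) [ 0.5578 -0.2343  0.06  ] [ 0.564 -0.242  0.011]
top bay2 0.91 (434.0, 197.0) [ 0.5649 -0.3209  0.06  ] [ 0.57  -0.332  0.008]
top bay2 0.73 (468.3, 197.0) [ 0.5643 -0.4179  0.06  ] [ 0.569 -0.434  0.009]
top bay2 0.6 (403.6, 199.7) [ 0.5578 -0.2343  0.06  ] [ 0.564 -0.242  0.011]
top trap_bar 0.69 (187.0, 235.1) [0.4588 0.3596 0.139 ] [0.459 0.358 0.144]
top trap_hinge 0.77 (178.2, 199.4) [0.5484 0.3607 0.205 ] [0.549 0.359 0.212]
top trap_h
[... 1040 characters left out ...]
.52 (364.4, 128.6) [0.448  0.3569 0.139 ] [0.366 0.484 0.001]
scene trap_bar 0.44 (322.5, 224.0) [ 0.5961 -0.0348  0.139 ] [0.55  0.021 0.035]
scene trap_bar 0.22 (402.5, 259.4) [0.8336 0.0197 0.139 ] [0.803 0.101 0.003]
scene trap_hinge 0.66 (393.3, 128.4) [0.5534 0.3591 0.205 ] [0.586 0.293 0.273]
scene trap_hinge 0.61 (342.1, 307.9) [ 0.8159 -0.224   0.205 ] [ 0.77  -0.15   0.024]
scene bolt_knob 0.72 (341.1, 134.8) [0.4411 0.2355 0.193 ] [0.45  0.222 0.212]
scene blank1_mid 0.61 (401.6, 132.8) [0.5822 0.3652 0.2   ] [0.615 0.293 0.276]
scene tray_mid 0.82 (415.0, 189.8) [0.6816 0.3551 0.005 ] [0.679 0.351 0.011]
scene tray_mid 0.6 (389.4, 127.2) [0.4376 0.5496 0.005 ] [0.572 0.294 0.268]
```

```bash
python3 - <<'E'
from h import *
d=np.load('top0.npz');C=d['C'];f=d['f']
cv2.imwrite('pics/stand0.png',cv2.resize(f[140:260,370:500,::-1],None,fx=6,fy=5,interpolation=cv2.INTER_CUBIC)[:600,:780])
cv2.imwrite('pics/hop0.png',cv2.resize(f[80:280,120:280,::-1],None,fx=4,fy=3,interpolation=cv2.INTER_CUBIC))
# rollers: pts with z 0.01..0.06 in roller zone
def rect(m):
    P=C[m][:,:2]; r=cv2.minAreaRect(P.astype(np.float32)); return r,m.sum()
Z=C[...,2]
uu,vv=np.meshgrid(np.arange(640),np.arange(400))
m=(Z>.012)&(Z<.06)&(uu>270)&(uu<345)&(vv>175)&(vv<260)
n,lab=cv2.connectedComponents(m.astype(np.uint8))
for i in range(1,n):
    if (lab==i).sum()>50:print(rect(lab==i), Z[lab==i].max())
# stand heights: base plate outline
m=(Z>.004)&(Z<.12)&(uu>370)&(uu<492)&(vv>155)&(vv<255)
print(rect(m))
np.set_printoptions(linewidth=250)
print((Z[160:252:2,374:492:3]*1000).round().astype(int))
E
```

```text
(((0.5554692149162292, 0.0306556336581707), (0.03947991132736206, 0.13949370384216309), 16.893321990966797), np.int64(553)) 0.04538191824650719
(((0.44431760907173157, 0.0554460734128952), (0.13947594165802002, 0.039781682193279266), 79.6845932006836), np.int64(552)) 0.045465993779900724
(((0.5470544099807739, -0.32594072818756104), (0.35901322960853577, 0.29543760418891907), 89.44795989990234), np.int64(7434))
[[ 3  3 -1 ... -1  0  0]
 [-1  1  1 ... -2 -2 -2]
 [ 5  0  4 ...  2  1  1]
 ...
 [ 3  0  1 ... -2 -3 -2]
 [ 3  5  4 ... -1 -3 -4]
 [-3  5 -3 ...  1  0 -6]]<stdin>:18: RuntimeWarning: invalid value encountered in cast
```

View pics/stand0.png

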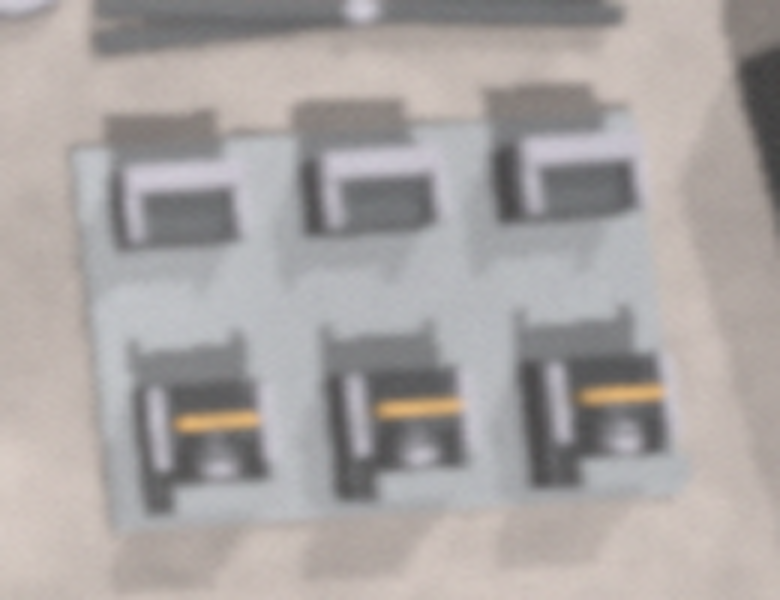

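View pics/hop0.png

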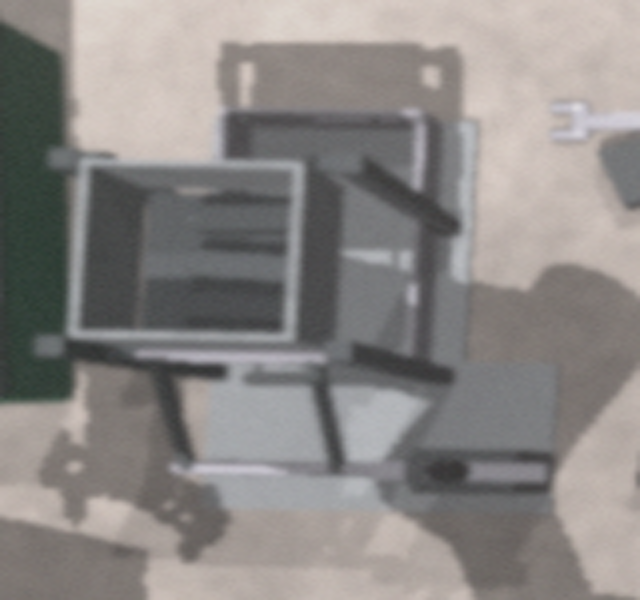

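```bash
python3 - <<'E'
from h import *
np.set_printoptions(linewidth=250,threshold=100000)
d=np.load('top0.npz');C=d['C'];f=d['f']
Z=C[...,2]
uu,vv=np.meshgrid(np.arange(640),np.arange(400))
hz=(uu>120)&(uu<285)&(vv>80)&(vv<290)
m=hz&(Z>.275)&(Z<.30)
r=cv2.minAreaRect(C[m][:,:2].astype(np.float32));print('rim',r,m.sum(), np.median(Z[m]))
# bar
m=hz&(Z>.125)&(Z<.16)&(vv>225)&(vv<245)
P=C[m];print('bar',m.sum());
q=np.polyfit(P[:,1],P[:,0],1);print(q,P.min(0),P.max(0))
print('Z mm around knob rows v 228..252 cols 205..262')
print((np.nan_to_num(Z[226:256:2,200:264:2])*1000).round().astype(int))
# hsv orange
hsv=cv2.cvtColor(f,cv2.COLOR_RGB2HSV)
m=(hsv[...,0]<28)&(hsv[...,0]>10)&(hsv[...,1]>110)&(uu>370)&(uu<492)&(vv>205)&(vv<245)
n,lab=cv2.connectedComponents(m.astype(np.uint8))
import sys
pp=viewer.get_image('top')
for i in range(1,n):
    k=lab==i
    if k.sum()>8:
        print('plate',k.sum(),uu[k].mean(),vv[k].mean(),np.nanmedian(C[k],0),world(pp,uu[k].mean(),vv[k].mean(),zw=.072))
# lips: z .05-.066
m=(Z>.05)&(Z<.07)&(uu>380)&(uu<485)&(vv>155)&(vv<190)
n,lab=cv2.connectedComponents(m.astype(np.uint8))
for i in range(1,n):
    k=lab==i
    if k.sum()>15: print('lip',k.sum(),cv2.minAreaRect(C[k][:,:2].astype(np.float32)),np.median(Z[k]))
print((np.nan_to_num(Z[156:250:3,378:488:3])*1000).round().astype(int))
E
```

```text
rim ((0.627030074596405, 0.3650367856025696), (0.14747785031795502, 0.14292529225349426), 88.56214141845703) 891 0.28902600722208455
bar 546
[0.04357526 0.44363175] [0.43390894 0.17206924 0.12545939] [0.48281798 0.42410213 0.1599981 ]
Z mm around knob rows v 228..252 cols 205..262
[[  9 168 162   7   9  10  11   9  10   4   7   4   7   8  10   9   7   7  10   7  10   7   7  11   9  10   7  10   5   6  -1   0]
 [ 12 163 160   6  10   2   7   6  10   9   6  10   8   9  10  10   7   9   8   6  16   8   9  10   8   8   7   6   8   7   1  -2]
 [ 11 160 157  10   6   8   7   7   4  13   5  11 147 147 144 145 145 143 147 144 149 150 149 147 148 132 100   6  14   4   2   2]
 [  9 155 152 145  13   7  10   8   6   8   7 163 165 163 159 157 159 160 156 156 145 148 146 146 148 130 102  70  40   6  -1   3]
 [143 149 150 141  11   7   8 162 160 157 164 164 166 161 215 215 210 184 159 160 161 161 144 149 146 130  99  69  37   4   0   6]
 [144 150 150 146 148 148 143 160 159 161 161 168 165 215 215 217 217 196 178 161 163   0 159 161   0 163 158 162 164   2   3   0]
 [143 142 145 143 142 144 141 16
[... 4693 characters left out ...]
71 75 71 75 -1]
 [ 1  2  0  4 14 15 41 43 37 67 66 42 38  4  4  7 22 45 42 50 77 76 72 77 76  9  6 15 44 61 74 73 75 73 72 75  0]
 [ 5  2  1  0 12  9 37 69 75 78 76 75 74  4 10  5 18 39 70 74 72 75 75 74 75  6  9 14 41 59 75  9 10 12  7 10 -3]
 [ 2  5 -3  0  6  9 41 76 73 72 72 74 71 11  4 10 15 37 68  9  9  8  7 10 10 10  8  3  8  2  0  2  1  2  1  4  1]
 [-1  3 -1  4  9  8 10  8  9 10 10 10  8  5  6  9  8  1  1 -5  0 -3  1  3  0 -1  0 -3  1  3  5  2  3 -1 -2 -1  2]
 [-3  1  1 -2  0  5 -1 -4  2  0  1 -1 -2 -1  4  3  2 -1  1  2  3 -2  4 -1 -1 -2  4  1 -3  0 -4 -2  4 -2  0  0 -1]
 [ 1  4  4  0 -1 -2 -2  1  4  2  3  0  0  3  1 -3  2  2  0 -1  0 -1  2  2 -1 -2  1  0 -2  0  2 -2 -1 -5 -1  0  0]]
```

```bash
cat >> h.py <<'E'
def go(x,y,z,yawdeg,tilt=None):
    s=robot.get_state()
    R0=Ro.from_euler('xyz',s['ee_rot']); 
    Rt=Ro.from_euler('xyz',[np.pi,0,np.radians(yawdeg)]) if tilt is None else tilt
    d=R0.inv().apply(np.array([x,y,z])-s['ee_pos'])*1000
    r=np.degrees((R0.inv()*Rt).as_rotvec())
    print('t',round(s['clock'],2),'pos',np.round(s['ee_pos'],4),'yaw',round(np.degrees(s['ee_rot'][2]),2),'F',np.round(s['wrist_force'],1),'gap',round(s['finger_gap'],4))
    print('ROW',np.round(d,1),np.round(r,1),'n>=',max(np.linalg.norm(d)/41.7,np.linalg.norm(r)/7.16))
E
python3 -c "
from h import *
go(.4435,.2345,.29,88.5)"
```

```text
t 1.2 pos [0.2232 0.5027 0.198 ] yaw 156.06 F [ 0.1  0.6 -0.5] gap 0.0855
ROW [-310.2 -155.7  -92. ] [-0.   0.  67.6] n>= 9.436155745834464
```

Emit:
{"name": "apply_moves", "arguments": {
  "steps": [0, 0, -92, 0, 0, 0, -60, -30, -92, 0, 0, 14, -310, -156, -92, 0, 0, 67.6, -310, -156, -92, 0, 0, 67.6, -310, -156, -92, 0, 0, 67.6, -310, -156, -92, 0, 0, 67.6, -310, -156, -92, 0, 0, 67.6, -310, -156, -92, 0, 0, 67.6, -310, -156, -92, 0, 0, 67.6, -310, -156, -92, 0, 0, 67.6, -310, -156, -92, 0, 0, 67.6, -310, -156, -92, 0, 0, 67.6],
  "hand": 0.3
}}

```text
clock: 2.2
ee_pos: [0.4442, 0.233, 0.29]
ee_rot: [3.141, -0.0, 1.54]
wrist_force: [-0.0, -0.4, 0.4]
finger_gap: 0.0555
```

```bash
python3 - <<'E'
from h import *
go(.4435,.2345,.172,88.5)
p=viewer.get_image('wrist'); save(p,'w1')
for t,h in [('bolt_knob',.193),('trap_bar',.139),('trap_hinge',.205)]:
    for d in viewer.tip_of(p,t)[:2]:
        u,v=d['location'][0]*640,d['location'][1]*400
        print(t,round(d['confidence'],2),(round(u),round(v)),np.round(world(p,u,v,zw=h),4))
C=cloud(p);Z=C[...,2]
m=(Z>.205)&(Z<.225)&(C[...,0]<.48)&(C[...,1]<.3)
print('knobtop',m.sum(),np.median(C[m],0),C[m].min(0),C[m].max(0))
E
```

```text
t 2.2 pos [0.4442 0.233  0.29  ] yaw 88.22 F [-0.  -0.4  0.4] gap 0.0555
ROW [  1.5  -0.8 118. ] [ 0.  -0.  -0.3] n>= 2.8302822403588346
bolt_knob 0.68 (325, 193) [0.4552 0.2263 0.193 ]
trap_bar 0.78 (321, 25) [0.4565 0.3615 0.139 ]
trap_bar 0.74 (316, 270) [0.4448 0.1221 0.139 ]
trap_hinge 0.83 (464, 11) [0.5524 0.3585 0.205 ]
knobtop 432 [0.45409295 0.22848454 0.21422374] [0.44565331 0.21845704 0.20500118] [0.46290358 0.23557843 0.21721327]
```

View pics/w1.png

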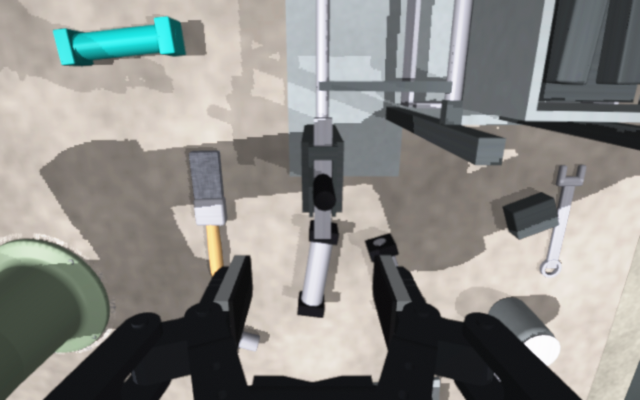

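```bash
python3 - <<'E'
from h import *
go(.4435,.2345,.172,88.5)
for n in ['wrist','top','scene']:
    p=viewer.get_image(n)
    C=cloud(p);Z=C[...,2]
    m=(Z>.207)&(Z<.225)&(C[...,0]<.48)&(C[...,0]>.42)&(C[...,1]<.26)&(C[...,1]>.2)
    if n=='wrist':m&=(np.mgrid[:400,:640][0]<230)
    print(n,'knobtop',m.sum(),np.median(C[m],0),C[m].min(0),C[m].max(0))
    q=C[m]; 
    if n!='wrist': save(p,n+'1')
    for t,h in [('roller1_mid',.02)]:
      for d in viewer.tip_of(p,t)[:3]:
        u,v=d['location'][0]*640,d['location'][1]*400
        print(t,round(d['confidence'],2),(round(u),round(v)),np.round(world(p,u,v,zw=h),4))
    
    if n=='wrist': print(np.round(p['R'],3).tolist(),np.round(-p['R'].T@p['t'],3))
E
```

```text
t 2.4 pos [0.4426 0.2349 0.2899] yaw 88.6 F [0.2 0.1 0.2] gap 0.0555
ROW [ -0.4   0.9 117.9] [-0.   0.   0.1] n>= 2.8280215239066484
wrist knobtop 413 [0.45410059 0.22815368 0.21424682] [0.44563614 0.2182019  0.20708089] [0.46281029 0.23562409 0.21655427]
roller1_mid 0.57 (123, 42) [0.2181 0.3694 0.02  ]
roller1_mid 0.56 (558, 225) [0.7941 0.1152 0.02  ]
[[1.0, -0.024, 0.0], [-0.023, -0.947, 0.322], [-0.007, -0.322, -0.947]] [0.445 0.316 0.465]
top knobtop 44 [0.45285537 0.22746844 0.2148165 ] [0.44537254 0.21959097 0.20906963] [0.46036265 0.23697014 0.21872062]
scene knobtop 18 [0.4529506  0.22513049 0.21496849] [0.44650043 0.21953356 0.21006067] [0.46030365 0.23347991 0.21847344]
roller1_mid 0.87 (314, 122) [0.2154 0.3694 0.02  ]
roller1_mid 0.79 (322, 226) [0.5481 0.0221 0.02  ]
```

```bash
python3 - <<'E'
from h import *
go(.4535,.228,.175,88.5)
E
```

```text
t 2.7 pos [0.4429 0.2348 0.29  ] yaw 88.54 F [ 0.  -0.   0.1] gap 0.0553
ROW [ -6.5  10.8 115. ] [-0.  0.  0.] n>= 2.773898068131341
```

Emit:
{"name": "apply_moves", "arguments": {
  "steps": [-6.5, 10.8, 30, 0, 0, 0, -6.5, 10.8, 70, 0, 0, 0, -6.5, 10.8, 95, 0, 0, 0, -6.5, 10.8, 115, 0, 0, 0, -6.5, 10.8, 115, 0, 0, 0]
}}

```text
clock: 3.12
ee_pos: [0.4507, 0.2266, 0.1709]
ee_rot: [-3.135, 0.003, 1.544]
wrist_force: [-0.5, -1.0, -0.2]
finger_gap: 0.0559
```

Emit:
{"name": "apply_moves", "arguments": {
  "steps": [0, 0, 0, 0, 0, 0, 0, 0, 0, 0, 0, 0, 0, 0, 0, 0, 0, 0, 0, 0, 0, 0, 0, 0, 0, 0, 0, 0, 0, 0],
  "hand": -1,
  "squeeze": 25
}}

```text
clock: 3.53
ee_pos: [0.4538, 0.2282, 0.1769]
ee_rot: [3.141, -0.001, 1.544]
wrist_force: [-3.4, -0.2, 5.1]
finger_gap: 0.016
```

Emit:
{"name": "apply_moves", "arguments": {
  "steps": [-8, 0, 0, 0, 0, 0, -16, 0, 0, 0, 0, 0, -24, 0, 0, 0, 0, 0, -32, 0, 0, 0, 0, 0, -39, 0, 0, 0, 0, 0, -40.5, 0, 0, 0, 0, 0, -40.5, 0, 0, 0, 0, 0, -40.5, 0, 0, 0, 0, 0]
}}

```text
clock: 4.2
ee_pos: [0.4527, 0.1881, 0.1769]
ee_rot: [3.141, -0.003, 1.544]
wrist_force: [-4.1, 2.2, 6.0]
finger_gap: 0.0157
```

```bash
python3 - <<'E'
from h import *
go(.4535,.228,.175,88.5)
for n in ['top','scene']:
    p=viewer.get_image(n); save(p,n+'2')
    C=cloud(p);np.save(n+'2.npy',C)
cv2.imwrite('pics/hop2.png',cv2.resize(cv2.imread('pics/scene2.png')[80:240,300:480],None,fx=4,fy=3.5,interpolation=cv2.INTER_CUBIC))
E
```

```text
t 4.2 pos [0.4527 0.1881 0.1769] yaw 88.48 F [-4.1  2.2  6. ] gap 0.0157
ROW [39.9 -0.3  2. ] [ 0.1 -0.2 -0. ] n>= 0.958728011237507
```

View pics/hop2.png

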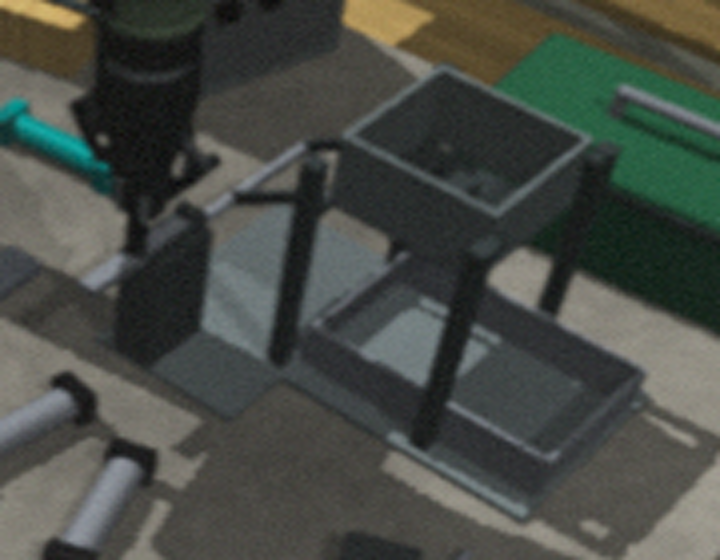

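```bash
python3 - <<'E'
from h import *
C=np.load('top0.npz')['C'];C2=np.load('top2.npy');S=np.load('scene2.npy')
for c in (C,C2,S):
    m=(c[...,2]>.125)&(c[...,2]<.16)&(c[...,0]>.435)&(c[...,0]<.475)&(c[...,1]>.275)&(c[...,1]<.43)
    P=c[m]
    for a,b in [(.27,.29),(.29,.31),(.32,.34),(.34,.36),(.36,.38),(.38,.40),(.40,.43)]:
        q=P[(P[:,1]>a)&(P[:,1]<b)]
        if len(q)>3: print(a,len(q),np.median(q,0),q[:,0].min(),q[:,0].max(),q[:,2].max(),q[:,1].max())
    # arms
    m=(c[...,2]>.16)&(c[...,2]<.2)&(c[...,0]>.48)&(c[...,0]<.53)&(c[...,1]>.28)&(c[...,1]<.44)
    print('arm y',np.histogram(c[m][:,1],bins=np.arange(.28,.44,.01)))
m=(C[...,2]>.275)&(C[...,2]<.305)&(C[...,0]>.5)&(C[...,1]>.25)
print(C[m].min(0),C[m].max(0))
E
```

```text
0.27 8 [0.45713246 0.27921191 0.15958236] 0.4479832952804381 0.46105122426206097 0.15997925433756646 0.2843748940515443
0.29 42 [0.45601603 0.30414383 0.14655542] 0.45062708181895983 0.47449386837112006 0.15712485564264225 0.30951530904840696
0.32 36 [0.45615279 0.33037429 0.14421503] 0.45079411864398894 0.46151034262117163 0.14927543354069106 0.33989434952117176
0.34 37 [0.45628176 0.34941235 0.14435615] 0.45091752965025755 0.46165467779999964 0.1465362183599425 0.35957286323823984
0.36 32 [0.45771159 0.36983711 0.14452913] 0.45102957474241623 0.46176214302992263 0.14706342553416796 0.379611165839027
0.38 30 [0.45912095 0.39043213 0.14501394] 0.45380463818675104 0.4618712624606423 0.15070968801427123 0.39973960323105795
0.4 55 [0.46186545 0.41127525 0.14655122] 0.4539311431145197 0.4749567201962882 0.15842231298298542 0.42410213420621234
arm y (array([ 0,  0, 51, 38,  0,  0,  0,  0,  0,  0,  0,  0, 49, 51,  0]), array([0.28, 0.29, 0.3 , 0.31, 0.32, 0.33, 0.34, 0.35, 0.36, 0.37, 0.38,
       0.39, 0.4 , 0.41, 0.42, 0.43]))
arm y (array([ 0,  0,  0,  0,  0,  0,  0,  0,  0,  0,  0,  0,
[... 528 characters left out ...]
7] 0.44530117840429956 0.4622761620690692 0.14823039420040351 0.3599451904584907
0.36 17 [0.45556461 0.37085534 0.14253092] 0.44820218278238466 0.4601424624789555 0.15280414635271047 0.3796997891846583
0.38 14 [0.45709713 0.39010147 0.14355444] 0.44977456106705677 0.4608485679518436 0.14830163702338112 0.3967014628834364
0.4 22 [0.46153249 0.40837766 0.14711518] 0.4474192860156085 0.47231155047161444 0.1546594319084344 0.41403795881422256
arm y (array([ 0,  0, 27,  5,  0,  0,  0,  0,  0,  0,  0,  0,  4,  1,  0]), array([0.28, 0.29, 0.3 , 0.31, 0.32, 0.33, 0.34, 0.35, 0.36, 0.37, 0.38,
       0.39, 0.4 , 0.41, 0.42, 0.43]))
[0.55399384 0.28958127 0.27516225] [0.70032061 0.43695937 0.29612036]
```

Emit:
{"name": "apply_moves", "arguments": {
  "steps": [0, 0, 0, 0, 0, 0, 0, 0, 0, 0, 0, 0, 0, 0, 0, 0, 0, 0, 0, 0, 0, 0, 0, 0],
  "hand": 0.2
}}

```text
clock: 4.63
ee_pos: [0.4532, 0.1869, 0.1753]
ee_rot: [3.141, 0.0, 1.544]
wrist_force: [-0.0, 0.9, 0.1]
finger_gap: 0.0515
```

```bash
python3 - <<'E'
from h import *
go(.4567,.3605,.121,88.5)
E
```

```text
t 4.63 pos [0.4532 0.1869 0.1753] yaw 88.45 F [-0.   0.9  0.1] gap 0.0515
ROW [173.6  -1.2  54.3] [ 0.1  0.  -0.1] n>= 4.36205227093352
```

Emit:
{"name": "apply_moves", "arguments": {
  "steps": [0, 0, -30, 0, 0, 0, 0, 0, -55, 0, 0, 0, 40, 0, -55, 0, 0, 0, 80, 0, -55, 0, 0, 0, 120, 0, -55, 0, 0, 0, 160, 0, -45, 0, 0, 0, 173.5, -1, -10, 0, 0, 0, 173.5, -1, 25, 0, 0, 0, 173.5, -1, 45, 0, 0, 0, 173.5, -1, 54, 0, 0, 0, 173.5, -1, 54, 0, 0, 0, 173.5, -1, 54, 0, 0, 0]
}}

```text
clock: 5.63
ee_pos: [0.4569, 0.3605, 0.1215]
ee_rot: [3.141, -0.0, 1.543]
wrist_force: [0.4, -0.5, 0.0]
finger_gap: 0.0513
```

```bash
python3 - <<'E'
from h import *
go(.4567,.3605,.121,88.5)
p=viewer.get_image('wrist'); save(p,'w3')
E
```

```text
t 5.63 pos [0.4569 0.3605 0.1215] yaw 88.43 F [ 0.4 -0.5  0. ] gap 0.0513
ROW [ 0.  -0.2  0.5] [ 0.  -0.  -0.1] n>= 0.013109976718664368
```

View pics/w3.png

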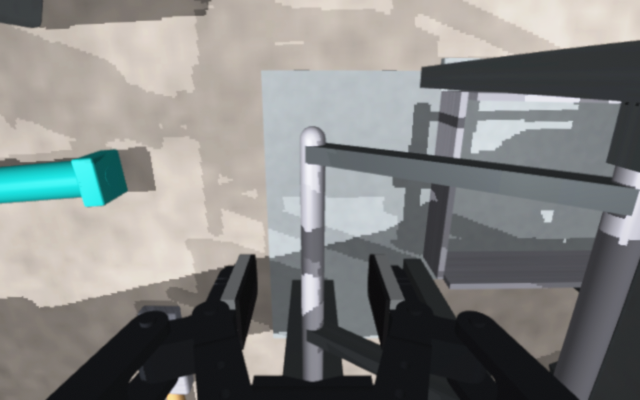

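The bar runs vertically at column 313, between the fingers at (235,290) and (390,290). I'll grip it.

Emit:
{"name": "apply_moves", "arguments": {
  "steps": [0, 0, 0, 0, 0, 0, 0, 0, 0, 0, 0, 0, 0, 0, 0, 0, 0, 0, 0, 0, 0, 0, 0, 0, 0, 0, 0, 0, 0, 0],
  "hand": -1,
  "squeeze": 45
}}

```text
clock: 6.1
ee_pos: [0.4566, 0.3606, 0.1215]
ee_rot: [3.141, -0.0, 1.544]
wrist_force: [-0.0, -1.3, -0.2]
finger_gap: -0.0001
```

Emit:
{"name": "apply_moves", "arguments": {
  "steps": [0, -5, -7.5, 0, 0, 0, 0, -9, -15, 0, 0, 0, 0, -12, -23, 0, 0, 0, 0, -15, -31, 0, 0, 0, 0, -17.5, -39, 0, 0, 0, 0, -19, -47, 0, 0, 0, 0, -20.5, -56, 0, 0, 0, 0, -21, -65, 0, 0, 0]
}}

```text
clock: 6.77
ee_pos: [0.4352, 0.3612, 0.1871]
ee_rot: [3.141, -0.0, 1.544]
wrist_force: [-0.5, -0.6, -0.5]
finger_gap: -0.0001
```

```bash
python3 - <<'E'
from h import *
p=viewer.get_image('wrist'); save(p,'w4')
p=viewer.get_image('scene'); save(p,'s4')
cv2.imwrite('pics/s4z.png',cv2.resize(p['frame'][80:240,300:480,::-1],None,fx=4,fy=3.5,interpolation=cv2.INTER_CUBIC))
E
```

```text
(no output)
```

View pics/w4.png

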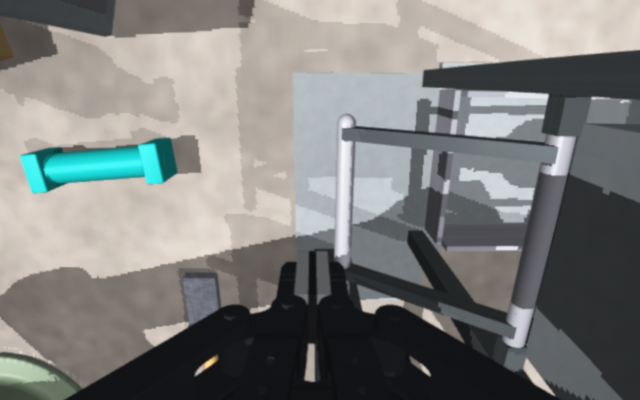

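View pics/s4z.png

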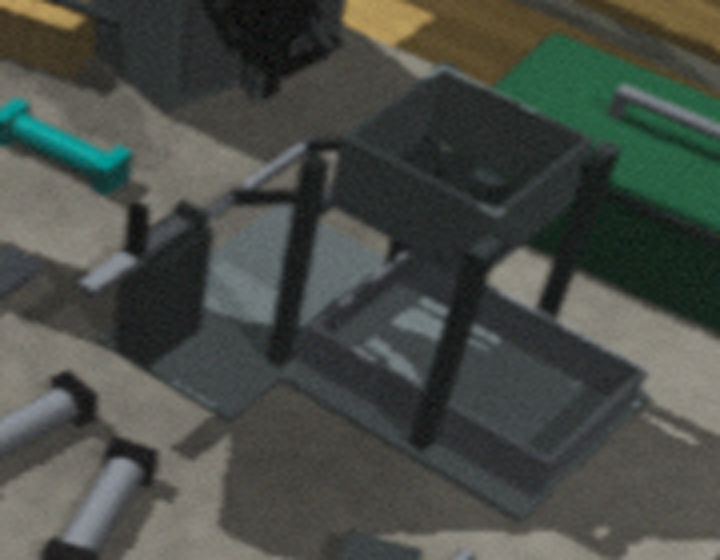

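```bash
python3 - <<'E'
from h import *
go(.4567,.3605,.121,88.5)
p=viewer.get_image('wrist'); C=cloud(p)
for v in range(125,265,15):
    r=C[v,325:365]; k=np.nanargmax(np.where(r[:,2]<.2,r[:,2],0)); print(v,325+k,np.round(r[k],4), np.round(np.nanmedian(r[max(0,k-3):k+4],0),4))
# finger tip
print('tips'); 
for v in range(245,300,6):
    print(v,[np.round(C[v,u],3).tolist() for u in (305,312,322,330)])
E
```

```text
t 6.87 pos [0.4364 0.3618 0.1881] yaw 88.46 F [ 0.5  1.4 -0.4] gap -0.0
ROW [-0.8 20.1 67.1] [ 0.2 -0.1 -0. ] n>= 1.680246489310321
125 345 [0.4588 0.417  0.1447] [0.4588 0.417  0.1441]
140 364 [0.4694 0.409  0.1551] [0.4687 0.4088 0.1536]
155 341 [0.4562 0.3983 0.1463] [0.4562 0.398  0.1448]
170 345 [0.4588 0.3884 0.1462] [0.4588 0.3879 0.144 ]
185 345 [0.4588 0.3781 0.1459] [0.4588 0.3777 0.1445]
200 341 [0.4562 0.3678 0.1459] [0.4562 0.3672 0.1442]
215 341 [0.4562 0.3569 0.1457] [0.4562 0.3564 0.1444]
230 341 [0.4562 0.3459 0.1459] [0.4562 0.3454 0.145 ]
245 343 [0.4577 0.3339 0.1449] [0.4577 0.3337 0.1443]
260 340 [0.4555 0.3223 0.1454] [0.4555 0.3221 0.145 ]
tips
245 [[0.427, 0.267, 0.009], [0.435, 0.266, 0.006], [0.446, 0.266, 0.008], [0.455, 0.266, 0.008]]
251 [[0.433, 0.371, 0.225], [0.437, 0.372, 0.225], [0.441, 0.371, 0.224], [0.455, 0.261, 0.014]]
257 [[0.434, 0.371, 0.23], [0.437, 0.371, 0.231], [0.441, 0.371, 0.231], [0.454, 0.261, 0.026]]
263 [[0.434, 0.371, 0.235], [0.437, 0.371, 0.236], [0.441, 0.371, 0.235], [0.444, 0.367, 0.228]]
269 [[0.434, 0.371, 0.241], [0.437, 0.372, 0.241], [0.441, 0.371, 0.24], [0.444, 0.367, 0.234]]
275 [[0.434, 0.371, 0.245], [0.437, 0.372, 0.246], [0.44, 0.371, 0.246], [0.444, 0.367, 0.239]]
281 [[0.434, 0.371, 0.249], [0.437, 0.371, 0.25], [0.44, 0.371, 0.25], [0.444, 0.367, 0.243]]
287 [[0.434, 0.371, 0.253], [0.437, 0.371, 0.253], [0.44, 0.371, 0.254], [0.443, 0.371, 0.253]]
293 [[0.434, 0.372, 0.259], [0.437, 0.372, 0.258], [0.44, 0.371, 0.257], [0.443, 0.372, 0.259]]
299 [[0.434, 0.369, 0.258], [0.436, 0.37, 0.259], [0.44, 0.372, 0.263], [0.443, 0.374, 0.265]]
```

```bash
python3 - <<'E'
from h import *
for n in ['scene','top','wrist']:
    p=viewer.get_image(n)
    print(n,proj(p,[[.4364,.3618,z] for z in (.188,.207,.222,.25)]).round(1).tolist())
    if n=='scene':
        cv2.imwrite('pics/tip.png',cv2.resize(p['frame'][70:150,330:410,::-1],None,fx=7,fy=7,interpolation=cv2.INTER_CUBIC))
        C=cloud(p)
        for v in range(96,122,2): print(v,[np.round(C[v,u],3).tolist() for u in (358,362,366,370)])
E
```

```text
scene [[363.9, 115.4], [364.5, 111.0], [364.9, 107.5], [365.7, 100.8]]
96 [[0.271, 0.563, 0.056], [0.427, 0.352, 0.27], [nan, nan, nan], [0.448, 0.365, 0.273]]
98 [[0.273, 0.562, 0.047], [0.43, 0.349, 0.266], [0.444, 0.35, 0.273], [0.455, 0.356, 0.275]]
100 [[nan, nan, nan], [0.43, 0.35, 0.257], [0.442, 0.354, 0.261], [0.461, 0.347, 0.277]]
102 [[0.265, 0.577, 0.014], [0.432, 0.348, 0.251], [0.444, 0.352, 0.255], [0.462, 0.347, 0.269]]
104 [[0.266, 0.576, 0.005], [0.432, 0.35, 0.242], [0.443, 0.355, 0.245], [0.297, 0.616, -0.003]]
106 [[0.268, 0.575, -0.004], [0.431, 0.351, 0.232], [0.447, 0.351, 0.241], [0.305, 0.605, -0.002]]
108 [[0.276, 0.564, -0.002], [0.434, 0.349, 0.227], [0.446, 0.353, 0.231], [0.311, 0.597, -0.004]]
110 [[0.286, 0.551, 0.002], [0.295, 0.565, -0.002], [0.307, 0.577, -0.003], [0.319, 0.587, -0.003]]
112 [[0.29, 0.546, -0.004], [0.305, 0.552, 0.001], [0.315, 0.565, -0.001], [0.33, 0.571, 0.003]]
114 [[0.302, 0.53, 0.003], [0.315, 0.538, 0.006], [0.321, 0.558, -0.004], [0.332, 0.57, -0.005]]
116 [[0.308, 0.523, 0.001], [0.316, 0.538, -0.003], [0.332, 0.543, 0.003], [0.34, 0.558, -0.002]]
118 [[0.315, 0.513, 0.002], [0.323, 0.529, -0.004], [0.34, 0.531, 0.005], [0.352, 0.541, 0.005]]
120 [[0.319, 0.508, -0.003], [0.332, 0.517, -0.001], [0.348, 0.52, 0.007], [0.355, 0.538, -0.001]]
top [[179.3, 243.8], [176.5, 243.9], [174.2, 244.0], [169.8, 244.2]]
wrist [[313.6, 235.9], [313.8, 252.0], [314.0, 267.4], [314.4, 304.7]]
```

View pics/tip.png

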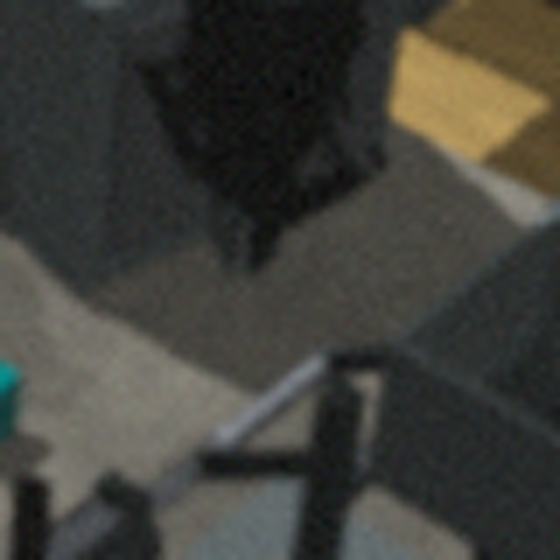

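Both cameras put the real fingertip about 34 mm above the reported TCP. It shows at z≈0.222 while the reading is 0.188. That explains why the fingers closed above the bar, so I'll correct every height for it.

Emit:
{"name": "apply_moves", "arguments": {
  "steps": [0, 19, 0, 0, 0, 0, 0, 19, 0, 0, 0, 0, 0, 19, 0, 0, 0, 0, 0, 19, 30, 0, 0, 0, 0, 19, 60, 0, 0, 0, 0, 19, 80, 0, 0, 0, 0, 19, 92, 0, 0, 0, 0, 19, 100, 0, 0, 0, 0, 19, 100, 0, 0, 0, 0, 19, 100, 0, 0, 0],
  "hand": 0.2
}}

```text
clock: 7.9
ee_pos: [0.454, 0.3606, 0.086]
ee_rot: [-3.141, 0.0, 1.544]
wrist_force: [0.1, 0.4, 0.0]
finger_gap: 0.0511
```

Emit:
{"name": "apply_moves", "arguments": {
  "steps": [0, 0, 0, 0, 0, 0, 0, 0, 0, 0, 0, 0, 0, 0, 0, 0, 0, 0, 0, 0, 0, 0, 0, 0, 0, 0, 0, 0, 0, 0],
  "hand": -1,
  "squeeze": 45
}}

```text
clock: 8.32
ee_pos: [0.4568, 0.361, 0.0876]
ee_rot: [3.137, -0.001, 1.543]
wrist_force: [3.8, -1.1, 5.9]
finger_gap: 0.0102
```

Emit:
{"name": "apply_moves", "arguments": {
  "steps": [0, -5, -7.5, 0, 0, 0, 0, -9, -15, 0, 0, 0, 0, -12, -23, 0, 0, 0, 0, -15, -31, 0, 0, 0, 0, -17.5, -39, 0, 0, 0, 0, -19, -47, 0, 0, 0, 0, -20.5, -56, 0, 0, 0, 0, -21, -65, 0, 0, 0]
}}

```text
clock: 8.98
ee_pos: [0.4363, 0.3615, 0.1516]
ee_rot: [3.136, -0.001, 1.543]
wrist_force: [12.1, 1.3, -4.0]
finger_gap: 0.0105
```

Emit:
{"name": "apply_moves", "arguments": {
  "steps": [0, 1, -8.5, 0, 0, 0, 0, 2, -17, 0, 0, 0, 0, 4, -25.5, 0, 0, 0, 0, 6, -34, 0, 0, 0, 0, 9, -42, 0, 0, 0, 0, 12, -50, 0, 0, 0, 0, 16, -58, 0, 0, 0, 0, 20, -65.5, 0, 0, 0, 0, 20, -65.5, 0, 0, 0]
}}

```text
clock: 9.73
ee_pos: [0.4543, 0.3609, 0.2152]
ee_rot: [-3.141, -0.0, 1.543]
wrist_force: [6.7, 2.9, -6.8]
finger_gap: 0.0101
```

```bash
python3 - <<'E'
from h import *
p=viewer.get_image('top'); save(p,'t5')
p=viewer.get_image('scene'); save(p,'s5')
cv2.imwrite('pics/s5z.png',cv2.resize(p['frame'][80:240,300:480,::-1],None,fx=4,fy=3.5,interpolation=cv2.INTER_CUBIC))
E
```

```text
(no output)
```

View pics/s5z.png

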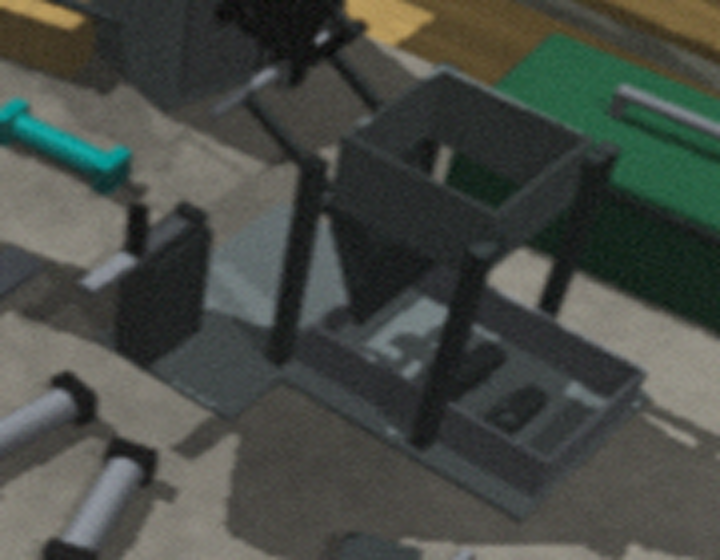

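View pics/t5.png

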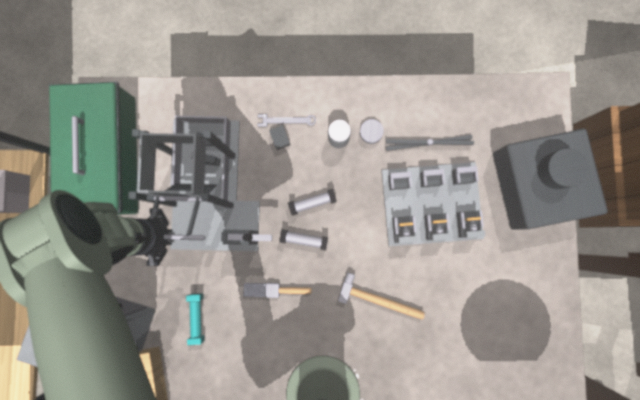

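```bash
python3 - <<'E'
from h import *
a=cv2.imread('pics/t5.png')[105:230,125:255]; b=cv2.imread('pics/top0.png')[105:230,125:255]
a=np.hstack([a,b]); a=cv2.convertScaleAbs(a,alpha=1.8,beta=10)
cv2.imwrite('pics/t5z.png',cv2.resize(a,None,fx=3,fy=4.5,interpolation=cv2.INTER_CUBIC))
for n in ['scene','top']:
    p=viewer.get_image(n)
    for d in viewer.masks_of(p,'blank1_mid')[:5]: 
        print(n,d['confidence'],np.array(d['location'])*[640,400],d['pixels'].sum(),np.round(np.nanmedian(cloud(p)[d['pixels']],0),3))
E
```

```text
scene 0.5 [387.904 147.4  ] 810 [0.567 0.33  0.149]
top 0.72 [188.992 200.32 ] 883 [0.546 0.33  0.213]
top 0.41 [211.392 159.   ] 79 [0.681 0.321 0.052]
```

View pics/t5z.png

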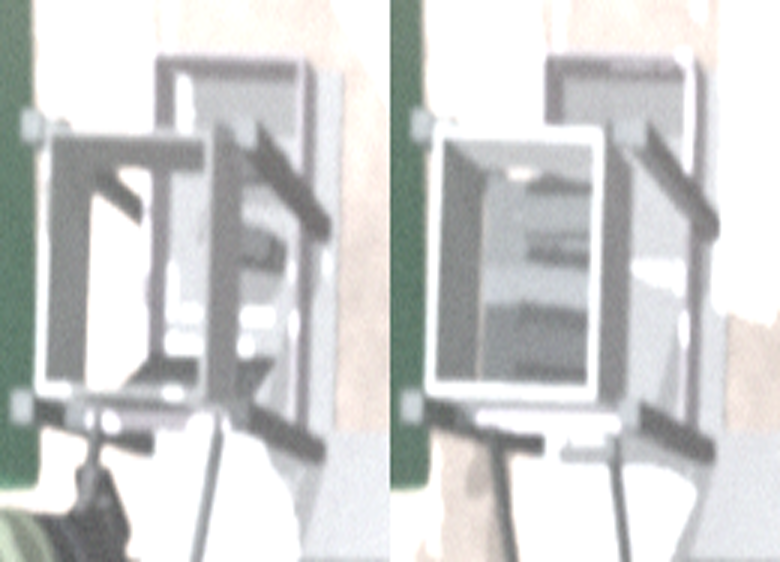

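```bash
python3 - <<'E'
from h import *
p=viewer.get_image('scene')
a=cv2.convertScaleAbs(p['frame'][125:225,375:475,::-1],alpha=2.5,beta=20)
cv2.imwrite('pics/s6z.png',cv2.resize(a,None,fx=6,fy=6,interpolation=cv2.INTER_CUBIC))
E
```

```text
(no output)
```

View pics/s6z.png

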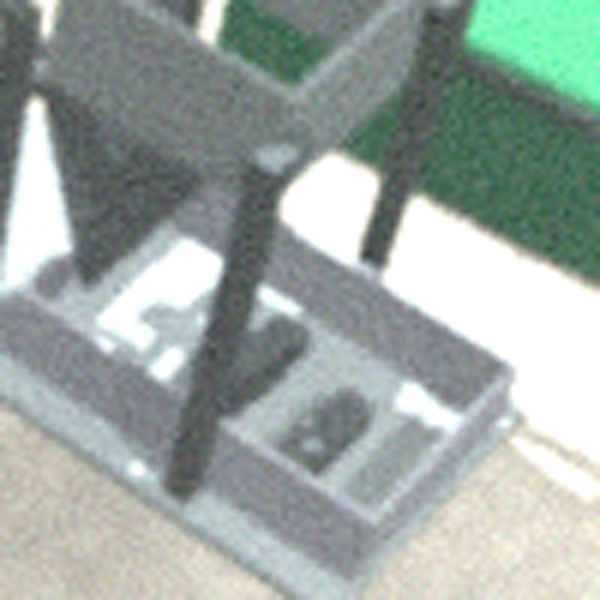

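Emit:
{"name": "apply_moves", "arguments": {
  "steps": [0, -4, 7.5, 0, 0, 0, 0, -8, 15.5, 0, 0, 0, 0, -11, 23.5, 0, 0, 0, 0, -14, 31.5, 0, 0, 0, 0, -16, 40, 0, 0, 0, 0, -18, 48.5, 0, 0, 0, 0, -19, 57, 0, 0, 0, 0, -20, 65.5, 0, 0, 0]
}}

```text
clock: 10.75
ee_pos: [0.4367, 0.3616, 0.1536]
ee_rot: [3.134, -0.002, 1.543]
wrist_force: [5.2, -3.5, 12.9]
finger_gap: 0.0101
```

Emit:
{"name": "apply_moves", "arguments": {
  "steps": [0, 0.5, 9, 0, 0, 0, 0, 2, 18, 0, 0, 0, 0, 3.5, 26, 0, 0, 0, 0, 6, 34, 0, 0, 0, 0, 9, 42, 0, 0, 0, 0, 12, 50, 0, 0, 0, 0, 16, 57.5, 0, 0, 0, 0, 20, 65, 0, 0, 0, 0, 20.5, 67, 0, 0, 0, 0, 20.5, 68, 0, 0, 0, 0, 20.5, 68, 0, 0, 0]
}}

```text
clock: 11.67
ee_pos: [0.4546, 0.3611, 0.0845]
ee_rot: [3.14, -0.001, 1.544]
wrist_force: [0.6, -1.1, 8.2]
finger_gap: 0.0105
```

Emit:
{"name": "apply_moves", "arguments": {
  "steps": [0, 0, 2, 0, 0, 0, 0, 0, 4, 0, 0, 0, 0, 0, 4, 0, 0, 0]
}}

```text
clock: 11.92
ee_pos: [0.4567, 0.361, 0.0816]
ee_rot: [3.135, -0.001, 1.543]
wrist_force: [2.7, -2.9, 12.2]
finger_gap: 0.0101
```

Emit:
{"name": "apply_moves", "arguments": {
  "steps": [0, 0, 0, 0, 0, 0, 0, 0, 0, 0, 0, 0, 0, 0, 0, 0, 0, 0, 0, 0, -30, 0, 0, 0, 0, 0, -70, 0, 0, 0, 0, -20, -110, 0, 0, 0, 0, -20, -110, 0, 0, 0, 0, -20, -110, 0, 0, 0],
  "hand": 0.2
}}

```text
clock: 12.58
ee_pos: [0.4342, 0.3622, 0.1913]
ee_rot: [3.139, -0.003, 1.545]
wrist_force: [-0.5, 0.7, -0.8]
finger_gap: 0.0511
```

```bash
python3 - <<'E'
from h import *
go(.4535,.188,.21,88.5)
p=viewer.get_image('wrist'); C=cloud(p);save(p,'w7')
m=(C[...,0]>.44)&(C[...,0]<.472)&(C[...,2]>.12)&(C[...,2]<.17)&(C[...,1]>.36)&(C[...,1]<.40)
for a in np.arange(.36,.40,.01):
    q=C[m&(C[...,1]>a)&(C[...,1]<a+.01)]; print(round(a,2),len(q),np.round(np.median(q,0),4) if len(q) else '')
p=viewer.get_image('top'); c=cloud(p)
for a in (.32,.34,.36,.38):
    m=(c[...,2]>.125)&(c[...,2]<.16)&(c[...,0]>.435)&(c[...,0]<.475)&(c[...,1]>a)&(c[...,1]<a+.02);q=c[m]
    if len(q): print('top',a,len(q),np.round(np.median(q,0),4))
m=(c[...,2]>.205)&(c[...,2]<.225)&(c[...,0]<.48)&(c[...,0]>.42)&(c[...,1]<.24)&(c[...,1]>.15)
print('knob',c[m].min(0),c[m].max(0))
E
```

```text
t 12.58 pos [0.4342 0.3622 0.1913] yaw 88.53 F [-0.5  0.7 -0.8] gap 0.0511
ROW [-173.6   23.9  -19.1] [ 0.2 -0.2  0. ] n>= 4.228054077861961
0.36 234 [0.4563 0.3651 0.1449]
0.37 251 [0.4564 0.375  0.1447]
0.38 258 [0.4569 0.3852 0.1447]
0.39 265 [0.4574 0.3952 0.1447]
0.4 0 
top 0.32 34 [0.4561 0.3314 0.1453]
top 0.34 38 [0.4563 0.3494 0.1462]
top 0.36 37 [0.4564 0.3702 0.1448]
top 0.38 28 [0.4565 0.3902 0.1452]
knob [0.44519686 0.18016271 0.20669851] [0.46013052 0.19726768 0.21951445]
```

View pics/w7.png

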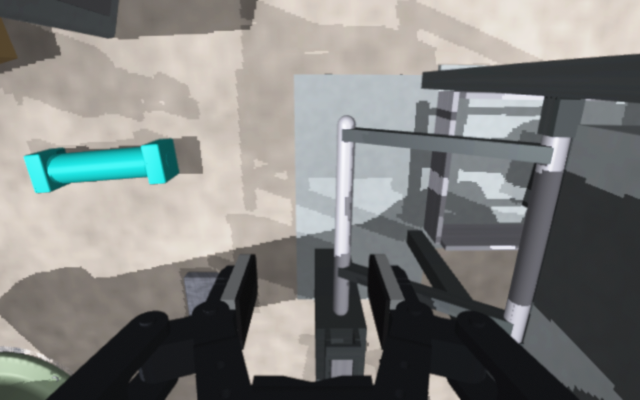

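Emit:
{"name": "apply_moves", "arguments": {
  "steps": [-30, 10, -25, 0, 0, 0, -70, 24, -25, 0, 0, 0, -110, 24, -25, 0, 0, 0, -150, 22, -25, 0, 0, 0, -174, 21, -20, 0, 0, 0, -174, 21, 10, 0, 0, 0, -174, 21, 35, 0, 0, 0, -174, 21, 49, 0, 0, 0, -174, 21, 49, 0, 0, 0, -174, 21, 49, 0, 0, 0]
}}

```text
clock: 13.52
ee_pos: [0.4486, 0.186, 0.1381]
ee_rot: [-3.137, 0.001, 1.544]
wrist_force: [-0.2, 0.2, 0.4]
finger_gap: 0.051
```

Emit:
{"name": "apply_moves", "arguments": {
  "steps": [0, 0, 0, 0, 0, 0, 0, 0, 0, 0, 0, 0, 0, 0, 0, 0, 0, 0, 0, 0, 0, 0, 0, 0, 0, 0, 0, 0, 0, 0],
  "hand": -1,
  "squeeze": 30
}}

```text
clock: 13.93
ee_pos: [0.4525, 0.187, 0.1411]
ee_rot: [3.137, -0.001, 1.544]
wrist_force: [5.0, 0.6, -2.3]
finger_gap: 0.0171
```

Emit:
{"name": "apply_moves", "arguments": {
  "steps": [8, 0, 0, 0, 0, 0, 16, 0, 0, 0, 0, 0, 24, 0, 0, 0, 0, 0, 32, 0, 0, 0, 0, 0, 39, 0, 0, 0, 0, 0, 42, 0, 0, 0, 0, 0, 43, 0, 0, 0, 0, 0, 43, 0, 0, 0, 0, 0]
}}

```text
clock: 14.6
ee_pos: [0.4535, 0.2269, 0.1411]
ee_rot: [3.137, 0.007, 1.543]
wrist_force: [5.3, -10.2, 2.6]
finger_gap: 0.0169
```

Emit:
{"name": "apply_moves", "arguments": {
  "steps": [-1, 0, 0, 0, 0, 0, -1, 0, 0, 0, 0, 0, -1, 0, 0, 0, 0, 0, -1, 0, -30, 0, 0, 0, -1, 0, -70, 0, 0, 0, -1, 0, -110, 0, 0, 0, -1, 0, -130, 0, 0, 0, -1, 0, -130, 0, 0, 0],
  "hand": 0.4
}}

```text
clock: 15.27
ee_pos: [0.4537, 0.2299, 0.2753]
ee_rot: [3.134, -0.004, 1.545]
wrist_force: [0.0, 0.4, -0.5]
finger_gap: 0.0596
```

```bash
python3 - <<'E'
from h import *
go(.5555,.0307,.12,106.9)
p=viewer.get_image('wrist'); C=cloud(p);save(p,'w8')
m=(C[...,2]>.207)&(C[...,2]<.225)&(C[...,0]<.48)&(C[...,0]>.42)&(C[...,1]<.26)&(C[...,1]>.2)&(np.mgrid[:400,:640][0]<230)
print('knob',np.median(C[m],0),C[m].min(0),C[m].max(0))
p=viewer.get_image('top'); c=cloud(p);save(p,'t8')
Z=c[...,2];uu,vv=np.meshgrid(np.arange(640),np.arange(400))
m=(Z>.012)&(Z<.06)&(uu>260)&(uu<355)&(vv>165)&(vv<270)
n,lab=cv2.connectedComponents(m.astype(np.uint8))
for i in range(1,n):
    if (lab==i).sum()>50:print(cv2.minAreaRect(c[lab==i][:,:2].astype(np.float32)),(lab==i).sum())
E
```

```text
t 15.27 pos [0.4537 0.2299 0.2753] yaw 88.49 F [ 0.   0.4 -0.5] gap 0.0596
ROW [-197.1  105.7  155.5] [  0.5  -0.1 -18.4] n>= 6.531920523518446
knob [0.45414767 0.22811505 0.21421267] [0.44540925 0.21891124 0.20708944] [0.46251563 0.23583506 0.21641196]
((0.5554214715957642, 0.030588161200284958), (0.03964806720614433, 0.13969002664089203), 16.941022872924805) 552
((0.44444790482521057, 0.05543654412031174), (0.1394955962896347, 0.039521224796772), 79.6852035522461) 555
```

View pics/w8.png

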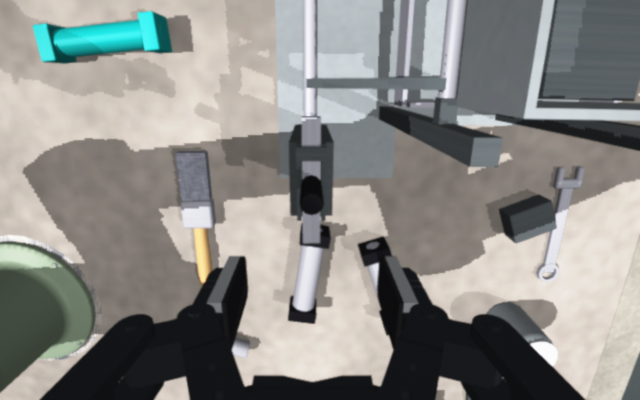

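View pics/t8.png

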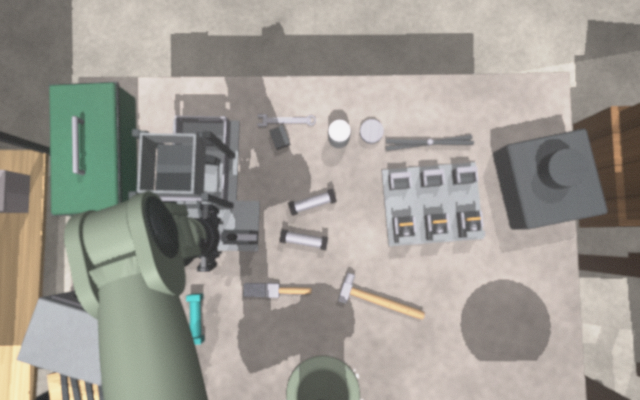

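Emit:
{"name": "apply_moves", "arguments": {
  "steps": [-40, 20, 0, 0, 0, -6, -80, 42, 20, 0, 0, -12, -120, 64, 50, 0, 0, -18.4, -160, 86, 85, 0, 0, -18.4, -197, 106, 115, 0, 0, -18.4, -197, 106, 155, 0, 0, -18.4, -197, 106, 195, 0, 0, -18.4, -197, 106, 220, 0, 0, -18.4, -197, 106, 220, 0, 0, -18.4, -197, 106, 220, 0, 0, -18.4],
  "hand": 0.7
}}

```text
clock: 16.2
ee_pos: [0.546, 0.0287, 0.0435]
ee_rot: [-3.13, -0.005, 1.864]
wrist_force: [-1.1, -0.5, 0.9]
finger_gap: 0.0729
```

```bash
python3 - <<'E'
from h import *
go(.5554,.0306,-.025,106.9)
p=viewer.get_image('wrist'); save(p,'w9')
E
```

```text
t 16.2 pos [0.546  0.0287 0.0435] yaw 106.79 F [-1.1 -0.5  0.9] gap 0.0729
ROW [-1.2 10.4 68.4] [-0.7 -0.3 -0.1] n>= 1.658780680078514
```

View pics/w9.png

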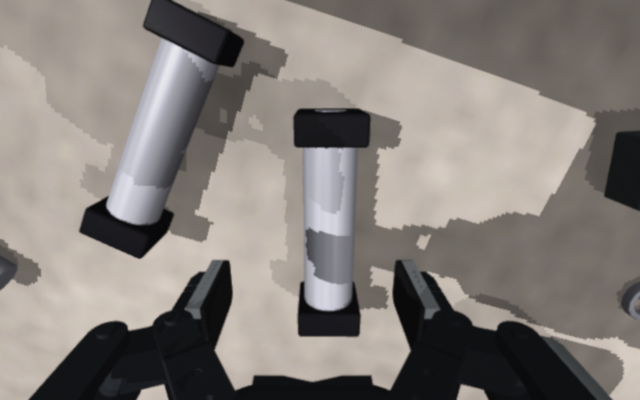

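```bash
python3 - <<'E'
from h import *
go(.5554,.0306,-.025,106.9)
E
```

```text
t 16.25 pos [0.5481 0.029  0.0464] yaw 106.82 F [ 0.2 -0.1 -0.3] gap 0.0726
ROW [-0.8  8.  71.3] [-0.4 -0.2 -0.1] n>= 1.7214736249794738
```

Emit:
{"name": "apply_moves", "arguments": {
  "steps": [0, 0, 0, 0, 0, 0, 0, 0, 0, 0, 0, 0, 0, 0, 0, 0, 0, 0, 0, 0, 30, 0, 0, 0, 0, 0, 55, 0, 0, 0, 0, 0, 70, 0, 0, 0, 0, 0, 70, 0, 0, 0, 0, 0, 70, 0, 0, 0]
}}

```text
clock: 16.92
ee_pos: [0.5522, 0.0291, -0.0193]
ee_rot: [3.141, 0.0, 1.866]
wrist_force: [-0.5, -0.3, -0.7]
finger_gap: 0.0725
```

```bash
python3 - <<'E'
from h import *
go(.5554,.0306,-.025,106.9)
p=viewer.get_image('wrist'); save(p,'w10')
go(.5554,.0306,-.025,106.9)
C=cloud(p)
for v in range(250,330,8): print(v,[np.round(C[v,u],3).tolist() for u in (215,225,232,400,410)])
E
```

```text
t 16.92 pos [ 0.5522  0.0291 -0.0193] yaw 106.89 F [-0.5 -0.3 -0.7] gap 0.0725
ROW [0.5 3.5 5.7] [ 0.  0. -0.] n>= 0.1598920760392956
t 16.97 pos [ 0.5531  0.029  -0.0186] yaw 106.89 F [0.4 0.1 0. ] gap 0.0725
ROW [0.9 2.6 6.4] [ 0.1  0.  -0. ] n>= 0.1677035574857724
250 [[0.505, 0.016, 0.0], [0.509, 0.016, -0.001], [0.513, 0.018, 0.0], [0.595, 0.042, -0.001], [0.599, 0.044, 0.0]]
258 [[0.506, 0.012, 0.001], [0.51, 0.012, -0.0], [0.514, 0.013, -0.001], [0.596, 0.038, -0.0], [0.601, 0.04, 0.001]]
266 [[0.511, 0.027, 0.032], [0.515, 0.027, 0.03], [0.515, 0.009, 0.0], [0.584, 0.049, 0.032], [0.587, 0.05, 0.032]]
274 [[0.512, 0.027, 0.038], [0.515, 0.024, 0.03], [0.516, 0.004, -0.0], [0.584, 0.046, 0.033], [0.587, 0.049, 0.037]]
282 [[0.514, 0.028, 0.044], [0.516, 0.021, 0.033], [0.517, 0.0, 0.001], [0.586, 0.043, 0.033], [0.584, 0.049, 0.044]]
290 [[0.515, 0.027, 0.047], [0.517, 0.018, 0.033], [0.519, 0.011, 0.023], [nan, nan, nan], [0.584, 0.048, 0.047]]
298 [[0.516, 0.024, 0.048], [0.518, 0.015, 0.034], [0.519, -0.01, 0.0], [0.587, 0.037, 0.036], [0.585, 0.045, 0.047]]
306 [[0.516, 0.021, 0.048], [0.519, 0.012, 0.035], [0.52, -0.015, -0.001], [0.588, 0.034, 0.037], [0.586, 0.043, 0.049]]
314 [[0.517, 0.018, 0.049], [0.52, 0.009, 0.037], [0.521, -0.02, 0.0], [0.589, 0.031, 0.038], [0.587, 0.039, 0.049]]
322 [[0.518, 0.014, 0.049], [0.519, -0.027, -0.001], [0.522, -0.026, -0.001], [0.59, 0.028, 0.039], [0.588, 0.037, 0.051]]
```

View pics/w10.png

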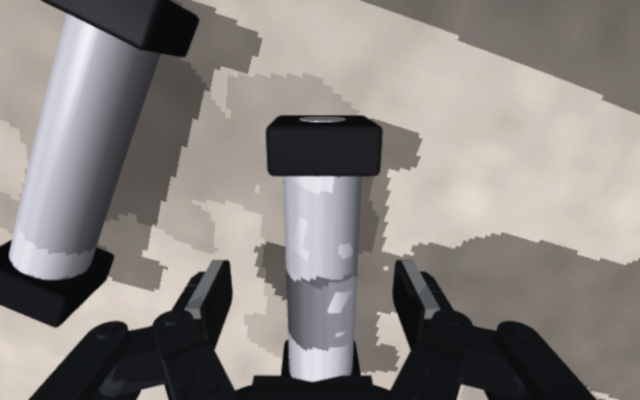

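Emit:
{"name": "apply_moves", "arguments": {
  "steps": [0, 0, 7, 0, 0, 0, 0, 0, 14, 0, 0, 0, 0, 0, 14, 0, 0, 0, 0, 0, 14, 0, 0, 0]
}}

```text
clock: 17.3
ee_pos: [0.5518, 0.0289, -0.0341]
ee_rot: [-3.141, -0.0, 1.865]
wrist_force: [-0.1, 0.3, -0.6]
finger_gap: 0.0726
```

Emit:
{"name": "apply_moves", "arguments": {
  "steps": [0, 0, 0, 0, 0, 0, 0, 0, 0, 0, 0, 0, 0, 0, 0, 0, 0, 0, 0, 0, 0, 0, 0, 0, 0, 0, 0, 0, 0, 0],
  "hand": -1,
  "squeeze": 70
}}

```text
clock: 17.72
ee_pos: [0.5536, 0.029, -0.0331]
ee_rot: [3.139, 0.0, 1.865]
wrist_force: [1.2, 1.5, 5.9]
finger_gap: 0.0303
```

Emit:
{"name": "apply_moves", "arguments": {
  "steps": [0, 0, -15, 0, 0, 0, 0, 0, -30, 0, 0, 0, 0, 0, -60, 0, 0, 0, 0, 0, -100, 0, 0, 0, 0, 0, -140, 0, 0, 0, 0, 0, -150, 0, 0, 0, 0, 0, -150, 0, 0, 0]
}}

```text
clock: 18.3
ee_pos: [0.5542, 0.0286, 0.1189]
ee_rot: [3.136, 0.002, 1.865]
wrist_force: [-0.3, 0.5, -4.4]
finger_gap: 0.0298
```

```bash
python3 - <<'E'
from h import *
go(.567,-.2305,.117,184.4)
E
```

```text
t 18.3 pos [0.5542 0.0286 0.1189] yaw 106.86 F [-0.3  0.5 -4.4] gap 0.0298
ROW [-251.6  -62.9    2.2] [  0.2   0.3 -77.5] n>= 10.829837724610918
```

Emit:
{"name": "apply_moves", "arguments": {
  "steps": [-23, -6, 0, 0, 0, -7, -46, -12, 0, 0, 0, -14, -69, -17, 0, 0, 0, -21, -92, -23, 0, 0, 0, -28, -115, -29, 0, 0, 0, -35, -138, -35, 0, 0, 0, -42, -161, -40, 0, 0, 0, -49, -184, -46, 0, 0, 0, -56, -207, -52, 0, 0, 0, -63, -230, -58, 0, 0, 0, -70, -251.5, -63, 0, 0, 0, -77.5, -251.5, -63, 0, 0, 0, -77.5]
}}

```text
clock: 19.3
ee_pos: [0.563, -0.2338, 0.1125]
ee_rot: [-3.141, -0.004, -3.066]
wrist_force: [0.0, -0.2, -3.5]
finger_gap: 0.0302
```

Emit:
{"name": "apply_moves", "arguments": {
  "steps": [0, 0, 0, 0, 0, 0, 0, 0, 0, 0, 0, 0, 0, 0, 0, 0, 0, 0, 0, 0, 0, 0, 0, 0]
}}

```text
clock: 19.63
ee_pos: [0.5641, -0.2288, 0.1152]
ee_rot: [3.141, -0.001, -3.065]
wrist_force: [-0.3, -0.0, -2.6]
finger_gap: 0.0303
```

```bash
python3 - <<'E'
from h import *
go(.567,-.2305,.117,184.4)
p=viewer.get_image('wrist'); save(p,'w11'); np.save('w11.npy',cloud(p))
p=viewer.get_image('top'); save(p,'t11')
E
```

```text
t 19.63 pos [ 0.5641 -0.2288  0.1152] yaw -175.6 F [-0.3 -0.  -2.6] gap 0.0303
ROW [-2.7 -1.9 -1.8] [ 0.1 -0.1  0. ] n>= 0.0914167436400425
```

View pics/w11.png

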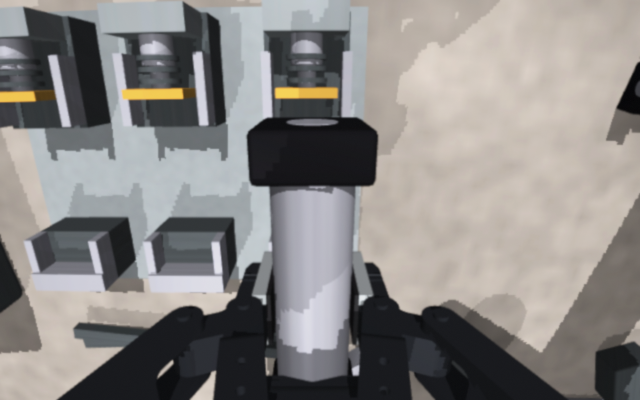

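View pics/t11.png

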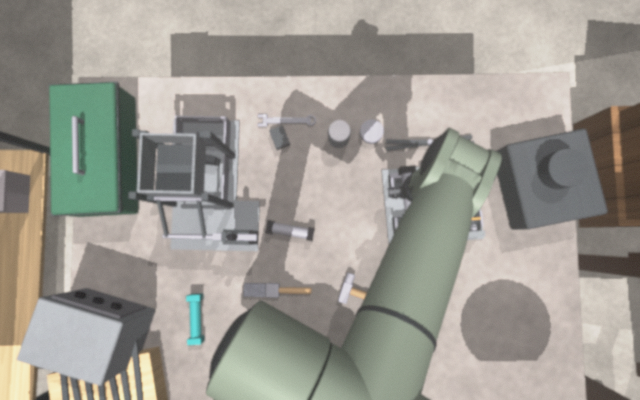

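```bash
cat > bay.py <<'E'
from h import *
import sys
def bays(C,f):
    hsv=cv2.cvtColor(f,cv2.COLOR_RGB2HSV)
    m=(hsv[...,0]<30)&(hsv[...,0]>12)&(hsv[...,1]>150)&(hsv[...,2]>120)&(C[...,2]>.055)&(C[...,2]<.085)
    n,lab=cv2.connectedComponents(m.astype(np.uint8))
    for i in range(1,n):
        k=lab==i
        if k.sum()>60:
            q=C[k]; top=q[q[:,2]>.066]
            vv,uu=np.nonzero(k)
            print('plate px',uu.min(),uu.max(),vv.min(),vv.max(),'n',k.sum(),'ctr',np.round(np.median(q,0),4),'y',np.round([q[:,1].min(),q[:,1].max()],4),'slope dx/dy',np.round(np.polyfit(q[:,1],q[:,0],1)[0],4))
E
python3 - <<'E'
from bay import *
C=np.load('w11.npy');f=cv2.imread('pics/w11.png')[:,:,::-1].copy()
bays(C,f)
# guides near plate: z .054..0.062
u=np.array([.9971,.0759]);w=np.array([-.0759,.9971])
b=np.array([.5522,-.2315])
for i in range(3):
    o=b+i*.095*np.array([.0759,-.9971])
    P=C[...,:2]-o; s=P@u; l=P@w; z=C[...,2]
    m=(z>.053)&(z<.062)&(abs(l)<.04)&(s<-.05)&(s>-.09)
    h=np.histogram(l[m],bins=np.arange(-.04,.041,.002))[0]; print(i,'sprung guide',dict(zip(np.arange(-40,40,2).tolist(),h.tolist())))
    m=(z>.053)&(z<.062)&(abs(l)<.04)&(s>.045)&(s<.066)
    h=np.histogram(l[m],bins=np.arange(-.04,.041,.002))[0]; print(i,'lip guide',h.tolist())
    m=(z>.056)&(z<.063)&(abs(l)<.02)&(s>.05)&(s<.1)
    print(i,'lip x',np.percentile(s[m],[1,10,50,90,99]) if m.sum() else 0)
# roller block end
m=(C[...,2]>.10)&(C[...,2]<.21); vv,uu=np.mgrid[:400,:640]; m&=(vv<186)&(uu>230)&(uu<390)
q=C[m]; P=q[:,:2]-b
print('block',m.sum(),'s',np.percentile(P@u,[1,50,99]),'l',np.percentile(P@w,[0.5,50,99.5]),'z',np.percentile(q[:,2],[1,50,99]))
t=q[q[:,2]>np.percentile(q[:,2],99)-.006]; P=t[:,:2]-b; print('top face',len(t),'s',np.percentile(P@u,[1,99]),'l',np.percentile(P@w,[1,99]))
E
```

```text
plate px 276 336 87 97 n 628 ctr [ 0.488  -0.2395  0.0716] y [-0.2581 -0.221 ] slope dx/dy -0.0754
plate px 123 183 88 98 n 601 ctr [ 0.4953 -0.3326  0.0717] y [-0.3569 -0.3149] slope dx/dy -0.069
plate px 0 35 91 101 n 345 ctr [ 0.5022 -0.422   0.0716] y [-0.4428 -0.4095] slope dx/dy -0.0751
0 sprung guide {-40: 0, -38: 0, -36: 0, -34: 9, -32: 202, -30: 201, -28: 224, -26: 10, -24: 0, -22: 2, -20: 0, -18: 0, -16: 21, -14: 17, -12: 9, -10: 11, -8: 30, -6: 15, -4: 9, -2: 14, 0: 32, 2: 17, 4: 7, 6: 21, 8: 22, 10: 0, 12: 0, 14: 0, 16: 0, 18: 78, 20: 200, 22: 197, 24: 153, 26: 0, 28: 0, 30: 0, 32: 0, 34: 0, 36: 0, 38: 0}
0 lip guide [0, 0, 0, 0, 19, 0, 0, 0, 0, 0, 0, 0, 0, 0, 0, 0, 0, 0, 0, 0, 0, 0, 0, 0, 0, 0, 0, 0, 0, 0, 0, 0, 0, 0, 0, 0, 0, 0, 0, 0]
0 lip x 0
1 sprung guide {-40: 0, -38: 0, -36: 0, -34: 24, -32: 179, -30: 168, -28: 276, -26: 53, -24: 0, -22: 2, -20: 1, -18: 0, -16: 2, -14: 4, -12: 5, -10: 7, -8: 20, -6: 8, -4: 10, -2: 17, 0: 40, 2: 45, 4: 27, 6: 45, 8: 79, 10: 5, 12: 3, 14: 25, 16: 17, 18: 16, 20: 191, 22: 188, 24: 264, 26: 38, 28: 0, 30: 0, 32: 0, 34: 0, 36: 0, 38: 0
[... 242 characters left out ...]
36: 0, -34: 0, -32: 0, -30: 0, -28: 10, -26: 9, -24: 0, -22: 0, -20: 0, -18: 1, -16: 0, -14: 1, -12: 2, -10: 3, -8: 10, -6: 12, -4: 8, -2: 25, 0: 57, 2: 58, 4: 50, 6: 80, 8: 124, 10: 25, 12: 3, 14: 63, 16: 36, 18: 32, 20: 161, 22: 185, 24: 321, 26: 121, 28: 0, 30: 0, 32: 0, 34: 0, 36: 0, 38: 0}
2 lip guide [0, 0, 0, 8, 58, 52, 132, 48, 0, 0, 0, 0, 0, 0, 0, 0, 0, 0, 0, 0, 0, 0, 0, 0, 0, 0, 0, 0, 0, 6, 59, 65, 94, 52, 0, 0, 0, 0, 0, 0]
2 lip x [0.07014015 0.07087948 0.07706481 0.08414942 0.0858671 ]
block 8538 s [-0.05757693 -0.0505895  -0.04004469] l [-0.01908128  0.00038903  0.01974433] z [0.15144642 0.18768624 0.18923618]
top face 7384 s [-0.05724157 -0.03999656] l [-0.01880095  0.0195046 ]
```

Emit:
{"name": "apply_moves", "arguments": {
  "steps": [0, -3.5, 0, 0, 0, 0, 0, -3.5, 20, 0, 0, 0, 0, -3.5, 40, 0, 0, 0, 0, -3.5, 60, 0, 0, 0, 0, -3.5, 75, 0, 0, 0, 0, -3.5, 81, 0, 0, 0, 0, -3.5, 83, 0, 0, 0, 0, -3.5, 83, 0, 0, 0, 0, -3.5, 83, 0, 0, 0, 0, -3.5, 83, 0, 0, 0]
}}

```text
clock: 20.57
ee_pos: [0.566, -0.2342, 0.0343]
ee_rot: [-3.14, 0.002, -3.065]
wrist_force: [0.6, 0.0, -3.7]
finger_gap: 0.0303
```

```bash
cat >> bay.py <<'E'
u=np.array([.9971,.0759]);w=np.array([-.0759,.9971])
B=[np.array([.5524,-.2347])+i*.095*np.array([.0759,-.9971]) for i in range(3)]
def blk(C,b,z0,z1):
    vv,uu=np.mgrid[:400,:640]
    P=C[...,:2]-b; s=P@u; l=P@w
    m=(C[...,2]>z0)&(C[...,2]<z1)&(vv<240)&(uu>200)&(uu<420)&(s<-.03)&(s>-.10)&(abs(l)<.035)
    q=C[m]; zt=np.percentile(q[:,2],97); t=m&(C[...,2]>zt-.004)
    print('block top z',round(zt,4),'s',np.round(np.percentile(s[t],[.5,99.5]),4),'l',np.round(np.percentile(l[t],[.5,50,99.5]),4),'n',t.sum())
    for a,c in ((-.06,-.05),(-.05,-.04)): pass
    # left edge yaw
    S=s[t];L=l[t]; bins=np.linspace(S.min()+.002,S.max()-.002,6)
    mid=[(L[(S>=x)&(S<y)].min()+L[(S>=x)&(S<y)].max())/2 for x,y in zip(bins[:-1],bins[1:])]
    print('yaw err deg',np.round(np.degrees(np.polyfit((bins[1:]+bins[:-1])/2,mid,1)[0]),2))
E
python3 - <<'E'
from bay import *
go(.567,-.2305,.117,184.4)
p=viewer.get_image('wrist'); save(p,'w12'); C=cloud(p)
blk(C,B[0],.08,.14)
E
```

```text
t 20.57 pos [ 0.566  -0.2342  0.0343] yaw -175.64 F [ 0.6  0.  -3.7] gap 0.0303
ROW [ -1.5   3.5 -82.7] [-0.1  0.1 -0. ] n>= 1.9852996944018593
block top z 0.1079 s [-0.0561 -0.038 ] l [-0.0212 -0.002   0.0177] n 7361
yaw err deg -1.17
```

View pics/w12.png

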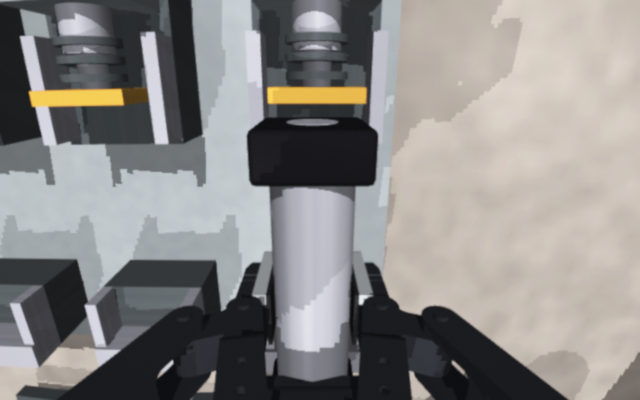

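Emit:
{"name": "apply_moves", "arguments": {
  "steps": [0, 1.5, 2, 0, 0, 0, 0, 1.5, 5, 0, 0, 0, 3, 1.5, 5, 0, 0, 0, 6, 1.5, 5, 0, 0, 0, 9, 1.5, 5, 0, 0, 0, 12, 1.5, 5, 0, 0, 0, 15, 1.5, 5, 0, 0, 0, 17, 1.5, 5, 0, 0, 0, 18, 1.5, 5, 0, 0, 0, 18, 1.5, 5, 0, 0, 0]
}}

```text
clock: 21.45
ee_pos: [0.5482, -0.2333, 0.0285]
ee_rot: [3.141, 0.003, -3.065]
wrist_force: [6.8, 2.3, -5.0]
finger_gap: 0.0302
```

```bash
python3 - <<'E'
from bay import *
go(.567,-.2305,.117,184.4)
p=viewer.get_image('wrist'); save(p,'w13'); C=cloud(p)
blk(C,B[0],.08,.14)
E
```

```text
t 21.45 pos [ 0.5482 -0.2333  0.0285] yaw -175.63 F [ 6.8  2.3 -5. ] gap 0.0302
ROW [-19.3   1.4 -88.4] [ 0.   0.2 -0. ] n>= 2.170867690012345
block top z 0.1015 s [-0.0739 -0.0439] l [-0.019   0.0004  0.0199] n 7432
yaw err deg 0.53
```

View pics/w13.png

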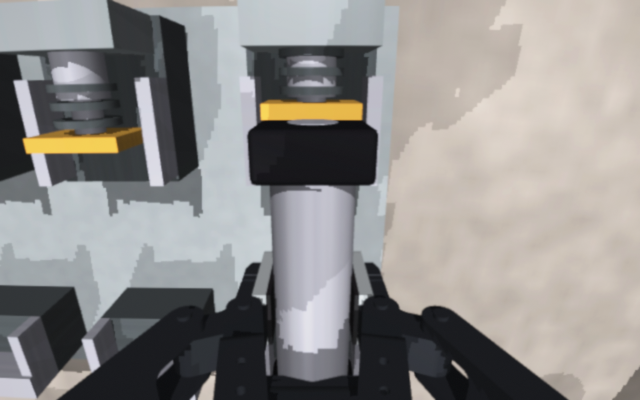

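Emit:
{"name": "apply_moves", "arguments": {
  "steps": [0, 0, 3, 0, 0, 0, 0, 0, 6, 0, 0, 0, 0, 0, 9, 0, 0, 0, 0, 0, 12, 0, 0, 0, 0, 0, 12, 0, 0, 0]
}}

```text
clock: 21.92
ee_pos: [0.5489, -0.2345, 0.0169]
ee_rot: [-3.139, 0.004, -3.065]
wrist_force: [6.3, 0.1, -1.4]
finger_gap: 0.0304
```

Emit:
{"name": "apply_moves", "arguments": {
  "steps": [0, 0, 3, 0, 0, 0, 0, 0, 6, 0, 0, 0, 0, 0, 8, 0, 0, 0, 0, 0, 9, 0, 0, 0, 0, 0, 9, 0, 0, 0]
}}

```text
clock: 22.33
ee_pos: [0.5492, -0.2346, 0.0082]
ee_rot: [-3.139, 0.004, -3.065]
wrist_force: [5.4, 0.5, -1.2]
finger_gap: 0.0302
```

```bash
python3 - <<'E'
from bay import *
go(.567,-.2305,.117,184.4)
p=viewer.get_image('wrist'); save(p,'w14'); C=cloud(p)
blk(C,B[0],.07,.14)
E
```

```text
t 22.33 pos [ 0.5492 -0.2346  0.0082] yaw -175.62 F [ 5.4  0.5 -1.2] gap 0.0302
ROW [ -18.6    2.4 -108.7] [-0.1  0.2 -0. ] n>= 2.6450848283777457
block top z 0.0821 s [-0.0728 -0.0546] l [-0.0202 -0.0011  0.0188] n 7426
yaw err deg 1.64
```

View pics/w14.png

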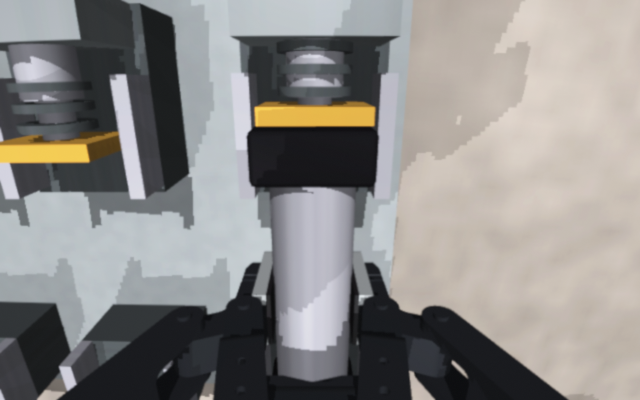

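Emit:
{"name": "apply_moves", "arguments": {
  "steps": [0, 0, 1.5, 0, 0, 0, 0, 0, 3, 0, 0, 0, 0, 0, 3, 0, 0, 0]
}}

```text
clock: 22.63
ee_pos: [0.5495, -0.2347, 0.0069]
ee_rot: [-3.139, 0.005, -3.065]
wrist_force: [2.3, 1.9, 10.5]
finger_gap: 0.0304
```

Emit:
{"name": "apply_moves", "arguments": {
  "steps": [0, 0, 0, 0, 0, 0, 0, 0, 0, 0, 0, 0, 0, 0, 0, 0, 0, 0, 0, 0, 0, 0, 0, 0, 0, 0, -20, 0, 0, 0, 0, 0, -50, 0, 0, 0, 0, 0, -80, 0, 0, 0, 0, 0, -120, 0, 0, 0, 0, 0, -120, 0, 0, 0],
  "hand": 0.3
}}

```text
clock: 23.38
ee_pos: [0.5506, -0.2359, 0.1313]
ee_rot: [-3.135, 0.009, -3.065]
wrist_force: [2.5, -1.2, 0.6]
finger_gap: 0.0553
```

```bash
python3 - <<'E'
from bay import *
go(.567,-.2305,.117,184.4)
p=viewer.get_image('wrist'); save(p,'w15'); C=cloud(p)
P=C[...,:2]-B[0]; s=P@u;l=P@w;z=C[...,2]
for a,c in ((-.075,-.055),(-.05,-.03),(-.02,.0),(.0,.04),(.05,.07)):
    m=(s>a)&(s<c)&(abs(l)<.024)&(z>.06)&(z<.1)
    if m.sum()>20: print((a,c),m.sum(),'zmed',np.round(np.median(z[m]),4),np.round(np.percentile(z[m],97),4),'s',np.round(np.percentile(s[m],[1,99]),4),'l',np.round(np.percentile(l[m],[1,99]),4))
E
```

```text
t 23.38 pos [ 0.5506 -0.2359  0.1313] yaw -175.64 F [ 2.5 -1.2  0.6] gap 0.0553
ROW [-16.6   4.2  14.4] [-0.4  0.5 -0. ] n>= 0.5368686430012987
(-0.075, -0.055) 1911 zmed 0.0792 0.0808 s [-0.0746 -0.0554] l [-0.02    0.0183]
(-0.05, -0.03) 1278 zmed 0.0736 0.0764 s [-0.0497 -0.0303] l [-0.0162  0.0149]
(-0.02, 0.0) 1137 zmed 0.0738 0.0763 s [-0.0198 -0.0003] l [-0.0161  0.0149]
(0.0, 0.04) 2021 zmed 0.0738 0.0763 s [0.0004 0.0396] l [-0.0159  0.0149]
(0.05, 0.07) 1402 zmed 0.0793 0.0808 s [0.0503 0.0691] l [-0.0202  0.0188]
```

View pics/w15.png

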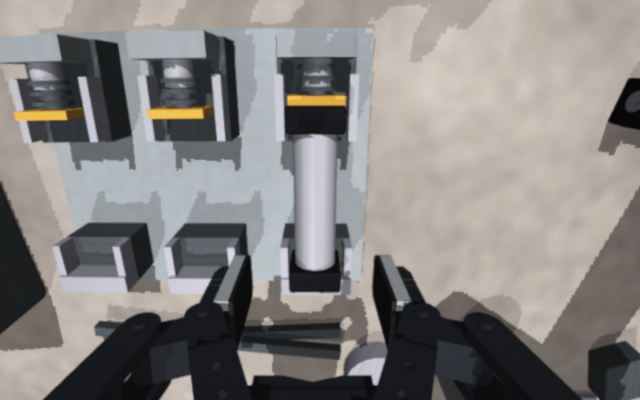

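```bash
python3 - <<'E'
from bay import *
p=viewer.get_image('top'); save(p,'t16'); c=cloud(p)
Z=c[...,2];uu,vv=np.meshgrid(np.arange(640),np.arange(400))
m=(Z>.012)&(Z<.06)&(uu>245)&(uu<360)&(vv>165)&(vv<275)
n,lab=cv2.connectedComponents(m.astype(np.uint8))
for i in range(1,n):
    if (lab==i).sum()>50:
        r=cv2.minAreaRect(c[lab==i][:,:2].astype(np.float32));print(r,(lab==i).sum(),uu[lab==i].mean(),vv[lab==i].mean())
go(.44,.08,.15,80)
E
```

```text
((0.47170931100845337, 0.09579470008611679), (0.140286386013031, 0.03963101655244827), 80.02397918701172) 560 289.38928571428573 230.37857142857143
t 23.48 pos [ 0.548  -0.2344  0.1258] yaw -175.64 F [-0.3  0.4 -1.4] gap 0.0558
ROW [ 83.7 321.6 -25.2] [1.000e-01 2.000e-01 1.044e+02] n>= 14.575035638983039
```

View pics/t16.png

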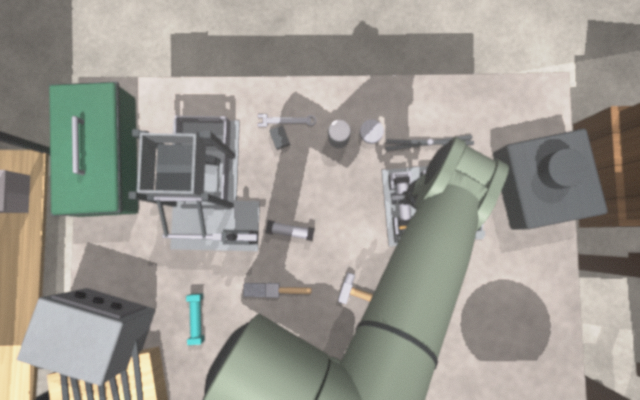

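```bash
python3 - <<'E'
from bay import *
go(.4717,.0958,.06,260)
E
```

```text
t 23.48 pos [ 0.548  -0.2344  0.1258] yaw -175.64 F [-0.3  0.4 -1.4] gap 0.0558
ROW [ 51.2 335.2  64.9] [ -0.2   0.  -75.6] n>= 10.5646899281764
```

Emit:
{"name": "apply_moves", "arguments": {
  "steps": [4, 28, 0, 0, 0, -6.5, 8, 56, 0, 0, 0, -13, 13, 84, 0, 0, 0, -20, 17, 112, 0, 0, 0, -26, 21, 140, 10, 0, 0, -33, 26, 170, 20, 0, 0, -39, 30, 198, 30, 0, 0, -46, 34, 226, 40, 0, 0, -52, 39, 256, 50, 0, 0, -59, 43, 284, 60, 0, 0, -65, 48, 312, 65, 0, 0, -72, 51, 335, 65, 0, 0, -75.6],
  "hand": 0.65
}}

```text
clock: 24.48
ee_pos: [0.4667, 0.0981, 0.0562]
ee_rot: [3.136, -0.001, -1.74]
wrist_force: [-0.2, -0.8, 0.3]
finger_gap: 0.0706
```

Emit:
{"name": "apply_moves", "arguments": {
  "steps": [0, 0, 0, 0, 0, 0, 0, 0, 0, 0, 0, 0, 0, 0, 0, 0, 0, 0, 0, 0, 0, 0, 0, 0, 0, 0, 0, 0, 0, 0]
}}

```text
clock: 24.9
ee_pos: [0.4708, 0.0957, 0.0588]
ee_rot: [3.141, -0.0, -1.748]
wrist_force: [-0.2, -0.5, 0.5]
finger_gap: 0.0703
```

```bash
python3 - <<'E'
from bay import *
p=viewer.get_image('wrist'); save(p,'w17')
C=cloud(p);Z=C[...,2];vv,uu=np.mgrid[:400,:640]
m=(Z>.012)&(Z<.05)&(abs(C[...,0]-.4717)<.06)&(abs(C[...,1]-.0958)<.1)&(uu>235)&(uu<395)
n,lab=cv2.connectedComponents(m.astype(np.uint8))
for i in range(1,n):
    if (lab==i).sum()>500: print(cv2.minAreaRect(C[lab==i][:,:2].astype(np.float32)),(lab==i).sum())
go(.4717,.0958,-.03,260)
E
```

```text
((0.4720408618450165, 0.09305062890052795), (0.14008578658103943, 0.04019681736826897), 79.95282745361328) 11498
((0.45277565717697144, 0.19110606610774994), (0.0033907731994986534, 0.040452223271131516), 88.50234985351562) 2052
t 24.95 pos [0.4708 0.0958 0.0589] yaw -100.15 F [-0.6 -0.9  0.2] gap 0.0705
ROW [-0.2 -0.9 88.9] [-0.  -0.  -0.1] n>= 2.1322319638259404
```

View pics/w17.png

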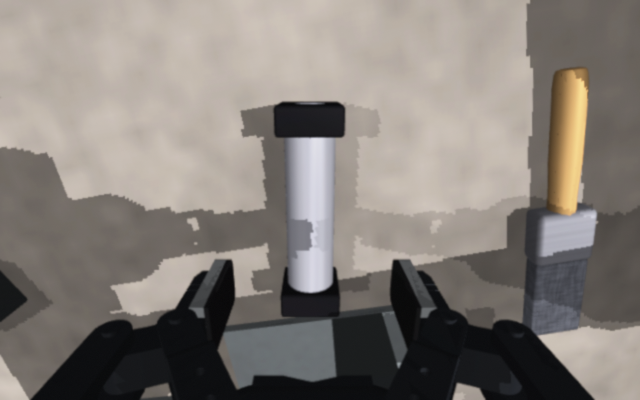

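Emit:
{"name": "apply_moves", "arguments": {
  "steps": [2, -1, 30, 0, 0, 0, 2, -1, 60, 0, 0, 0, 2, -1, 80, 0, 0, 0, 2, -1, 89, 0, 0, 0, 2, -1, 89, 0, 0, 0, 2, -1, 89, 0, 0, 0, 2, -1, 89, 0, 0, 0]
}}

```text
clock: 25.53
ee_pos: [0.4724, 0.0944, -0.029]
ee_rot: [-3.14, 0.0, -1.746]
wrist_force: [0.4, -0.6, -0.1]
finger_gap: 0.0701
```

Emit:
{"name": "apply_moves", "arguments": {
  "steps": [0, 0, 0, 0, 0, 0, 0, 0, 0, 0, 0, 0, 0, 0, 0, 0, 0, 0, 0, 0, 0, 0, 0, 0, 0, 0, 0, 0, 0, 0],
  "hand": -1,
  "squeeze": 70
}}

```text
clock: 25.95
ee_pos: [0.4721, 0.0946, -0.0289]
ee_rot: [-3.14, 0.0, -1.746]
wrist_force: [-1.9, -0.0, 7.3]
finger_gap: 0.0303
```

Emit:
{"name": "apply_moves", "arguments": {
  "steps": [0, 0, -15, 0, 0, 0, 0, 0, -30, 0, 0, 0, 0, 0, -60, 0, 0, 0, 0, 0, -100, 0, 0, 0, 0, 0, -140, 0, 0, 0, 0, 0, -150, 0, 0, 0, 0, 0, -150, 0, 0, 0]
}}

```text
clock: 26.53
ee_pos: [0.4738, 0.0948, 0.1234]
ee_rot: [-3.135, 0.001, -1.746]
wrist_force: [0.8, -0.4, -4.1]
finger_gap: 0.0299
```

```bash
python3 - <<'E'
from h import *
go(.581,-.423,.12,184.4)
E
```

```text
t 26.53 pos [0.4738 0.0948 0.1234] yaw -100.03 F [ 0.8 -0.4 -4.1] gap 0.0299
ROW [ 491.2 -195.7    4. ] [-0.3  0.3 75.6] n>= 12.679829314594727
```

Emit:
{"name": "apply_moves", "arguments": {
  "steps": [31, -12, 0, 0, 0, 4.7, 62, -24, 0, 0, 0, 9.4, 92, -37, 0, 0, 0, 14.2, 123, -49, 0, 0, 0, 18.9, 154, -61, 0, 0, 0, 23.6, 184, -73, 0, 0, 0, 28.4, 215, -86, 0, 0, 0, 33.1, 246, -98, 0, 0, 0, 37.8, 276, -110, 0, 0, 0, 42.5, 307, -122, 0, 0, 0, 47.3, 338, -135, 0, 0, 0, 52, 368, -147, 0, 0, 0, 56.7]
}}

```text
clock: 27.53
ee_pos: [0.5504, -0.2942, 0.1171]
ee_rot: [3.138, -0.002, -2.74]
wrist_force: [0.5, -0.3, -3.5]
finger_gap: 0.0298
```

```bash
python3 - <<'E'
from h import *
go(.581,-.423,.12,184.4)
E
```

```text
t 27.53 pos [ 0.5504 -0.2942  0.1171] yaw -156.99 F [ 0.5 -0.3 -3.5] gap 0.0298
ROW [  22.1 -130.5   -3.3] [ 0.2 -0.2 18.6] n>= 3.175778778284543
```

Emit:
{"name": "apply_moves", "arguments": {
  "steps": [6, -33, 0, 0, 0, 4.7, 11, -65, 0, 0, 0, 9.4, 17, -98, 0, 0, 0, 14, 21, -130, 0, 0, 0, 18.7, 21, -130, 0, 0, 0, 18.7, 21, -130, 0, 0, 0, 18.7, 21, -130, 0, 0, 0, 18.7, 21, -130, 0, 0, 0, 18.7]
}}

```text
clock: 28.2
ee_pos: [0.583, -0.4193, 0.1183]
ee_rot: [3.139, -0.002, -3.061]
wrist_force: [0.0, 0.5, -4.0]
finger_gap: 0.0298
```

```bash
python3 - <<'E'
from bay import *
go(.581,-.423,.12,184.4)
p=viewer.get_image('wrist'); save(p,'w18'); C=cloud(p)
bays(C,p['frame'])
blk(C,B[2],.13,.21)
P=C[...,:2]-B[2]; s=P@u;l=P@w;z=C[...,2]
for a,c in ((-.09,-.065),(.045,.066)):
  m=(z>.053)&(z<.062)&(abs(l)<.045)&(s>a)&(s<c)
  h=np.histogram(l[m],bins=np.arange(-.045,.046,.001))[0]; print([(int(i-45),int(x)) for i,x in enumerate(h) if x>8])
E
```

```text
t 28.2 pos [ 0.583  -0.4193  0.1183] yaw -175.36 F [ 0.   0.5 -4. ] gap 0.0298
ROW [ 2.2 -3.5 -1.7] [ 0.2 -0.1  0.2] n>= 0.10849918842516863
plate px 579 634 72 83 n 402 ctr [ 0.4814 -0.2424  0.0717] y [-0.2606 -0.222 ] slope dx/dy -0.084
plate px 302 337 81 90 n 202 ctr [ 0.5032 -0.4208  0.0715] y [-0.433  -0.4114] slope dx/dy -0.1181
plate px 430 476 82 91 n 305 ctr [ 0.4959 -0.3409  0.0716] y [-0.354  -0.3254] slope dx/dy -0.0678
block top z 0.1879 s [-0.0533 -0.0354] l [-0.0176  0.0019  0.0212] n 6872
yaw err deg 0.15
[(-29, 56), (-28, 65), (-27, 62), (-26, 60), (-25, 63), (-24, 67), (-23, 27), (-13, 15), (-10, 11), (-9, 12), (-6, 21), (-5, 11), (-4, 16), (3, 18), (4, 11), (5, 24), (8, 13), (12, 15), (22, 39), (23, 61), (24, 65), (25, 53), (26, 67), (27, 59), (28, 52)]
[(-29, 13), (-28, 20)]
```

View pics/w18.png

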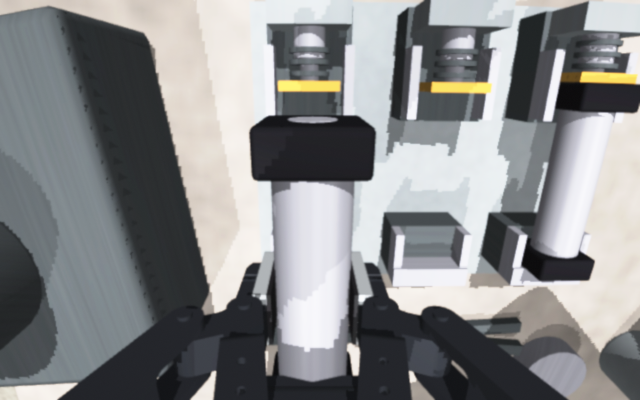

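```bash
python3 - <<'E'
from bay import *
C=np.load('top0.npz')['C']
for x in (.50,.54,.58,.62,.66):
    m=(abs(C[...,0]-x)<.02)&(C[...,1]<-.46)&(C[...,2]>.02)&(C[...,2]<.4)
    q=C[m]
    if len(q): print(x,q[:,1].max(),q[:,2].max())
S=np.load('scene0.npz')['C']
for x in (.50,.54,.58,.62,.66):
    m=(abs(S[...,0]-x)<.02)&(S[...,1]<-.46)&(S[...,2]>.02)&(S[...,2]<.4)
    q=S[m]
    if len(q): print('s',x,q[:,1].max(),q[:,2].max())
E
```

```text
0.5 -0.5421237279074358 0.11659633812170664
0.54 -0.5343571478762615 0.11717798824319578
0.58 -0.5262590183623954 0.17468879213969501
0.62 -0.5183155862966322 0.17615858961555336
0.66 -0.5107300451680769 0.17576469785198293
s 0.5 -0.5453305371468439 0.11717293186625356
s 0.54 -0.5380071819454678 0.11684704671792893
s 0.58 -0.5309285093881497 0.17646163524896788
s 0.62 -0.5225287880603717 0.1757165623108203
s 0.66 -0.5140648739806057 0.17499634162474478
```

Emit:
{"name": "apply_moves", "arguments": {
  "steps": [0, -1.8, 20, 0, 0, 0, 0, -1.8, 40, 0, 0, 0, 0, -1.8, 60, 0, 0, 0, 0, -1.8, 75, 0, 0, 0, 0, -1.8, 80, 0, 0, 0, 0, -1.8, 80, 0, 0, 0, 0, -1.8, 80, 0, 0, 0, 0, -1.8, 80, 0, 0, 0]
}}

```text
clock: 28.92
ee_pos: [0.585, -0.4234, 0.0417]
ee_rot: [-3.14, 0.002, -3.061]
wrist_force: [-0.4, -0.5, -4.0]
finger_gap: 0.0297
```

```bash
python3 - <<'E'
from bay import *
go(.581,-.423,.12,184.4)
p=viewer.get_image('wrist'); save(p,'w19'); C=cloud(p)
blk(C,B[2],.08,.14)
P=C[...,:2]-B[2]; s=P@u;l=P@w;z=C[...,2]
for a,c in ((-.09,-.065),):
  m=(z>.053)&(z<.062)&(abs(l)<.045)&(s>a)&(s<c)
  h=np.histogram(l[m],bins=np.arange(-.045,.046,.001))[0]; print([(int(i-45),int(x)) for i,x in enumerate(h) if x>8])
E
```

```text
t 28.92 pos [ 0.585  -0.4234  0.0417] yaw -175.41 F [-0.4 -0.5 -4. ] gap 0.0297
ROW [  3.8   0.6 -78.3] [-0.1  0.1  0.2] n>= 1.8792526438800101
block top z 0.1111 s [-0.0519 -0.0339] l [-0.0215 -0.002   0.0174] n 6861
yaw err deg 0.21
[(-30, 22), (-29, 127), (-28, 137), (-27, 144), (-26, 137), (-25, 141), (-24, 172), (-23, 41), (-13, 37), (-12, 27), (-11, 11), (-10, 26), (-9, 31), (-8, 12), (-6, 31), (-5, 32), (-4, 36), (-3, 17), (-2, 11), (2, 20), (3, 29), (4, 38), (5, 26), (6, 10), (7, 13), (8, 31), (9, 23), (10, 12), (11, 22), (12, 32), (22, 75), (23, 163), (24, 140), (25, 145), (26, 136), (27, 137), (28, 133), (29, 13)]
```

View pics/w19.png

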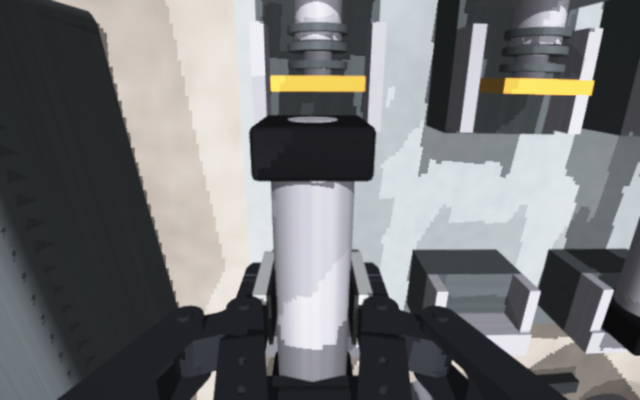

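Emit:
{"name": "apply_moves", "arguments": {
  "steps": [0, 1.7, 4, 0, 0, 0, 0, 1.7, 8.5, 0, 0, 0, 4, 1.7, 8.5, 0, 0, 0, 8, 1.7, 8.5, 0, 0, 0, 11, 1.7, 8.5, 0, 0, 0, 14, 1.7, 8.5, 0, 0, 0, 17, 1.7, 8.5, 0, 0, 0, 20, 1.7, 8.5, 0, 0, 0, 21.5, 1.7, 8.5, 0, 0, 0, 21.5, 1.7, 8.5, 0, 0, 0, 21.5, 1.7, 8.5, 0, 0, 0]
}}

```text
clock: 29.88
ee_pos: [0.5636, -0.4228, 0.0319]
ee_rot: [3.141, 0.003, -3.062]
wrist_force: [6.1, 2.8, -4.3]
finger_gap: 0.03
```

```bash
python3 - <<'E'
from bay import *
go(.581,-.423,.12,184.4)
p=viewer.get_image('wrist'); save(p,'w20'); C=cloud(p)
blk(C,B[2],.08,.14)
E
```

```text
t 29.88 pos [ 0.5636 -0.4228  0.0319] yaw -175.42 F [ 6.1  2.8 -4.3] gap 0.03
ROW [-17.5  -1.6 -88. ] [0.  0.2 0.2] n>= 2.1524297417620244
block top z 0.1006 s [-0.0733 -0.0375] l [-0.0193  0.0001  0.0196] n 6952
yaw err deg 2.33
```

View pics/w20.png

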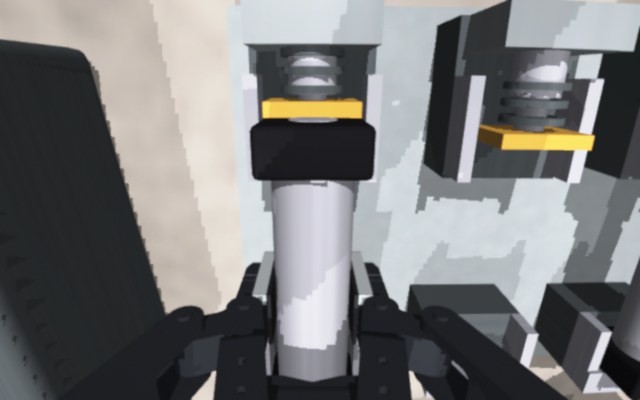

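Emit:
{"name": "apply_moves", "arguments": {
  "steps": [0, 0, 3, 0, 0, 0, 0, 0, 6, 0, 0, 0, 0, 0, 9, 0, 0, 0, 0, 0, 12, 0, 0, 0, 0, 0, 12, 0, 0, 0]
}}

```text
clock: 30.35
ee_pos: [0.5641, -0.4239, 0.0204]
ee_rot: [-3.139, 0.003, -3.061]
wrist_force: [5.9, 0.6, -1.3]
finger_gap: 0.0298
```

Emit:
{"name": "apply_moves", "arguments": {
  "steps": [0, 0, 3, 0, 0, 0, 0, 0, 6, 0, 0, 0, 0, 0, 8, 0, 0, 0, 0, 0, 10, 0, 0, 0, 0, 0, 10, 0, 0, 0]
}}

```text
clock: 30.77
ee_pos: [0.5643, -0.4241, 0.0112]
ee_rot: [-3.139, 0.004, -3.062]
wrist_force: [5.2, 0.1, 0.5]
finger_gap: 0.0304
```

Emit:
{"name": "apply_moves", "arguments": {
  "steps": [0, 0, 1.5, 0, 0, 0, 0, 0, 2.5, 0, 0, 0, 0, 0, 2.5, 0, 0, 0]
}}

```text
clock: 31.02
ee_pos: [0.5644, -0.4242, 0.0111]
ee_rot: [-3.138, 0.004, -3.062]
wrist_force: [1.6, 4.2, 13.0]
finger_gap: 0.03
```

Seated, with 13 N of upward reaction from the floor. I'll release and check.

Emit:
{"name": "apply_moves", "arguments": {
  "steps": [0, 0, 0, 0, 0, 0, 0, 0, 0, 0, 0, 0, 0, 0, 0, 0, 0, 0, 0, 0, 0, 0, 0, 0, 0, 0, -20, 0, 0, 0, 0, 0, -50, 0, 0, 0, 0, 0, -80, 0, 0, 0, 0, 0, -120, 0, 0, 0, 0, 0, -150, 0, 0, 0, 0, 0, -150, 0, 0, 0, 0, 0, -150, 0, 0, 0],
  "hand": 0.3
}}

```text
clock: 31.93
ee_pos: [0.5633, -0.4243, 0.1594]
ee_rot: [-3.138, 0.003, -3.062]
wrist_force: [-0.6, -0.3, -0.8]
finger_gap: 0.0555
```

```bash
cat >> bay.py <<'E'
def fitted(C,b):
    P=C[...,:2]-b; s=P@u;l=P@w;z=C[...,2]
    m=(s>-.082)&(s<.09)&(abs(l)<.024)&(z>.0755)&(z<.1)
    for a,c in ((-.082,-.04),(.04,.09)):
        k=m&(s>a)&(s<c)
        if k.sum()>10: print('block',k.sum(),'z',np.round(np.median(z[k]),4),'s',np.round(np.percentile(s[k],[.5,99.5]),4),'l',np.round(np.percentile(l[k],[1,99]),4))
    k=m|((abs(s)<.04)&(abs(l)<.01)&(z>.065)&(z<.1)); k&=(abs(s)<.04)
    if k.sum()>10: print('tube z',np.round(np.median(z[k]),4))
E
python3 - <<'E'
from bay import *
go(.5,-.15,.25,184.4)
p=viewer.get_image('wrist'); save(p,'w21'); C=cloud(p)
for i in (0,2): print(i);fitted(C,B[i])
E
```

```text
t 31.93 pos [ 0.5633 -0.4243  0.1594] yaw -175.45 F [-0.6 -0.3 -0.8] gap 0.0555
ROW [ 41.1 278.1 -91.7] [-0.2  0.2  0.2] n>= 7.091929897622989
0
block 1373 z 0.0794 s [-0.0695 -0.0407] l [-0.0213  0.0177]
block 985 z 0.0794 s [0.0411 0.0694] l [-0.0213  0.0176]
tube z 0.0748
2
block 1476 z 0.0795 s [-0.0693 -0.0413] l [-0.0201  0.0185]
block 1034 z 0.0796 s [0.0404 0.0701] l [-0.0199  0.0189]
tube z 0.0748
```

View pics/w21.png

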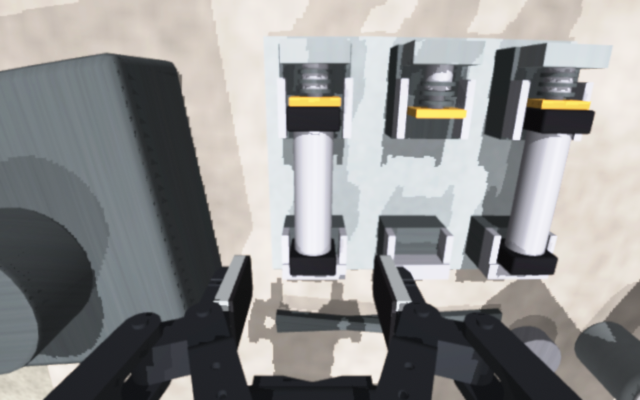

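Emit:
{"name": "apply_moves", "arguments": {
  "steps": [0, 0, -40, 0, 0, 0, 40, 30, -70, 0, 0, 0, 80, 60, -90, 0, 0, 0, 120, 90, -90, 0, 0, 0, 160, 120, -90, 0, 0, 0, 190, 150, -90, 0, 0, 0, 220, 180, -90, 0, 0, 0, 220, 210, -90, 0, 0, 0, 220, 210, -90, 0, 0, 0, 220, 210, -90, 0, 0, 0]
}}

```text
clock: 32.82
ee_pos: [0.322, -0.2258, 0.2451]
ee_rot: [3.136, -0.004, -3.061]
wrist_force: [-0.6, 0.4, 0.4]
finger_gap: 0.0558
```

```bash
python3 - <<'E'
from bay import *
st()
p=viewer.get_image('top'); save(p,'t22'); c=cloud(p)
m=(c[...,2]>.205)&(c[...,2]<.225)&(c[...,0]<.48)&(c[...,0]>.42)&(c[...,1]<.26)&(c[...,1]>.15)
print('knob',np.median(c[m],0))
for a in (.32,.34,.36,.38):
    m=(c[...,2]>.125)&(c[...,2]<.16)&(c[...,0]>.435)&(c[...,0]<.475)&(c[...,1]>a)&(c[...,1]<a+.02);q=c[m]
    if len(q): print('bar',a,len(q),np.round(np.median(q,0),4))
m=(abs(c[...,0]-.622)<.045)&(abs(c[...,1]-.365)<.04)&(c[...,2]<.27); print('door z',np.nanpercentile(c[m][:,2],[2,50,98]))
p=viewer.get_image('scene'); save(p,'s22')
a=cv2.convertScaleAbs(p['frame'][100:240,330:480,::-1],alpha=2.2,beta=15)
cv2.imwrite('pics/s22z.png',cv2.resize(a,None,fx=5,fy=4,interpolation=cv2.INTER_CUBIC))
for t in ('roller1_mid','blank1_mid'):
    for d in viewer.masks_of(p,t)[:5]: print(t,round(d['confidence'],2),np.array(d['location'])*[640,400],np.round(np.nanmedian(cloud(p)[d['pixels']],0),3))
E
```

```text
{'clock': 32.8167, 'qpos': [-0.8, 0.0049, -0.4617, 1.1112, 0.0001, -0.8805], 'joint_vel': [-0.0124, 0.0757, 0.1045, -0.0554, -0.0124, -0.0137], 'joint_torque': [-0.0925, -28.0749, 26.8245, -0.0478, 0.026, 0.0772], 'ee_pos': [0.322, -0.2258, 0.2451], 'ee_rot': [3.1361, -0.0044, -3.0611], 'wrist_force': [-0.5501, 0.3606, 0.4441], 'moment': [0.0751, -0.0191, 0.0186], 'finger_gap': 0.0558}
knob [0.45287157 0.22663835 0.21428806]
bar 0.32 31 [0.4561 0.3307 0.1463]
bar 0.34 36 [0.4563 0.349  0.145 ]
bar 0.36 40 [0.4564 0.3693 0.1447]
bar 0.38 35 [0.4565 0.3886 0.1462]
door z [0.00551663 0.20748817 0.21204611]
roller1_mid 0.96 [260.416 273.2  ] [ 0.553 -0.238  0.074]
roller1_mid 0.8 [315.904 122.6  ] [0.225 0.365 0.03 ]
blank1_mid 0.46 [238.592 300.88 ] [ 0.552 -0.342  0.011]
blank1_mid 0.31 [342.912 304.88 ] [ 0.77  -0.155  0.024]
```

View pics/s22.png

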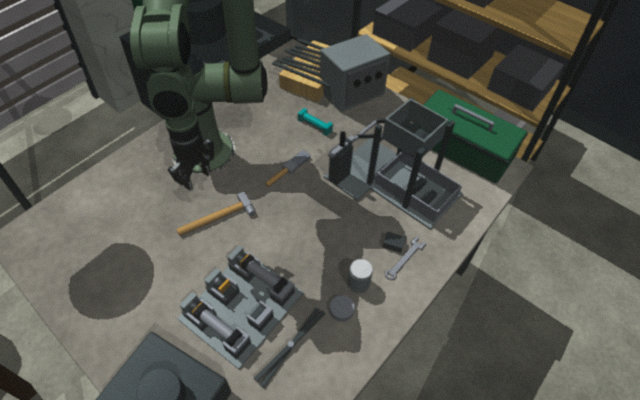

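View pics/s22z.png

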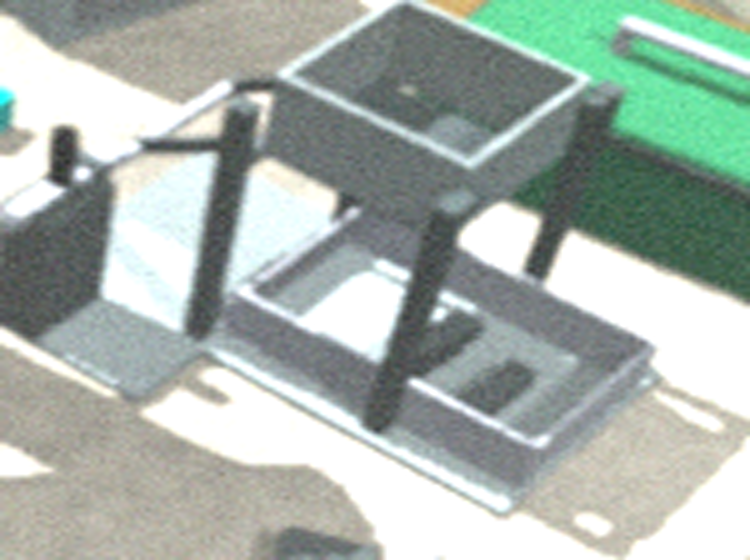

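View pics/t22.png

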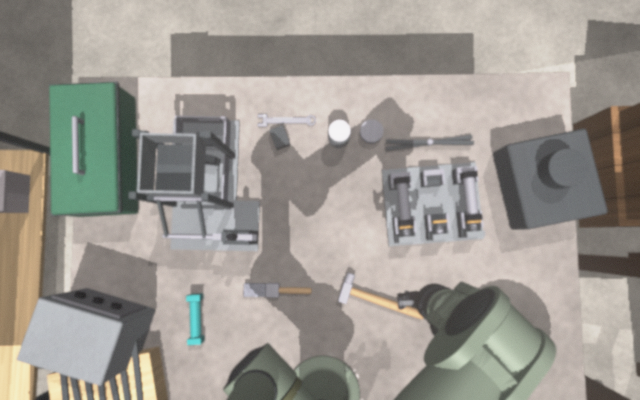

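```bash
python3 - <<'E'
from bay import *
p=viewer.get_image('top'); c=cloud(p); C0=np.load('top0.npz')['C']
for n,k in (('before',C0),('now',c)):
    m=(abs(k[...,0]-.622)<.045)&(abs(k[...,1]-.365)<.04)&(k[...,2]<.27); print(n,np.nanpercentile(k[m][:,2],[1,2,5,10,50,98]),m.sum(),(k[m][:,2]<.15).sum())
    for a in (.58,.60,.62,.64,.66):
        q=k[m&(abs(k[...,0]-a)<.01)&(k[...,2]>.15)]; print('  x',a,np.round(np.median(q[:,2]),4),len(q))
a=np.hstack([cv2.convertScaleAbs(x[110:210,130:240],alpha=1.8,beta=10) for x in (cv2.imread('pics/top0.png'),cv2.imread('pics/t22.png'))])
cv2.imwrite('pics/cmp.png',cv2.resize(a,None,fx=3.5,fy=4.5,interpolation=cv2.INTER_CUBIC))
E
```

```text
before [0.0054163  0.00584387 0.00691286 0.00865268 0.21073514 0.2332768 ] 1365 278
  x 0.58 0.2293 176
  x 0.6 0.2114 202
  x 0.62 0.2291 262
  x 0.64 0.2096 201
  x 0.66 0.2285 246
now [0.00395057 0.00548492 0.00694242 0.00869139 0.20746282 0.21205823] 1386 281
  x 0.58 0.2082 166
  x 0.6 0.2082 234
  x 0.62 0.2079 237
  x 0.64 0.208 251
  x 0.66 0.208 217
```

View pics/cmp.png

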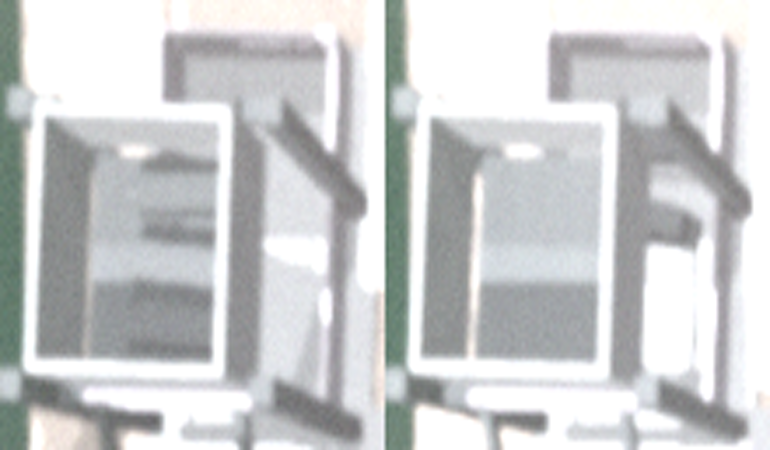

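```bash
python3 -c "
from bench import close_job
print(close_job())"
```

```text
the job is handed in; nothing more can be done
None
```

Both jobs are done and handed in at about 33 s of the 210 s allowed.

**Hopper:** I drew the bolt, swung the trap to its stop so the blanks fell into the tray, then swung it shut and threw the bolt home.
- The closed door reads level at 208 mm and the crossbar is back at its starting height.
- The bolt knob is within about 2 mm of where it began.
- The hopper is empty. Two blanks show in the tray, but I could not see all of the tray, so a third could be out of view.

**Rollers:** There were two loose rollers on the bench, and each now sits in an outer bay of the feed stand. In the last close views both lie flat, with block tops about 79.5 mm high at both ends against 80 mm expected. Each spans about -69.5 to +70 mm, which puts it against the lip with the plate pushed in.

**What went wrong or disagreed:**
- **Fingertip height:** the real fingertips sit about 34 mm above the reported TCP. My first grip on the crossbar closed on air without touching it, and I corrected for this afterwards.
- **Knocked roller:** the second roller was shifted a few centimetres during the run, so I found it again before picking it up.
- **Network points:** the networks' point for the knob was about 10 mm off, so I worked from the depth images instead.

I did not touch the spanner, tongs, grease can, disc, offcut or turquoise look-alike. They looked unmoved in the final views.

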